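# Lever up a marble slab and pack its low end

### The job

The counter falls away at the near end of the marble pastry slab, so that end needs packing up. With the pry bar over the fulcrum of the lever stand, lever up the slab's end and catch the bar's tail under the stand's hook, then slide the grey packer under the raised end, in the space between the bar and the foot at the robot's side, pressing it home lightly until you feel it bear on the hidden stop under the slab. Finally free the bar from the hook, let the slab down gently onto the packer, and leave the bar lying clear of the slab; touch the slab only with the bar and packer, force nothing, and leave the other kitchen things alone.

Things in the scene. Friction and masses are not known exactly. Their poses are not given: they have to be found in the camera images.
- stand: Steel lever stand fixed to the counter: fulcrum in front, hook at the back, joined by a strip 4 mm thick (x -18 to 42, y -278 to 22). Origin on the counter under the fulcrum's crest; y points to the slab, x along the fulcrum, z up. The bar levers straight back along -y; its tail is then pressed down and swung about the fulcrum to +x under the hook.
- fulcrum (a point): Top middle of the fulcrum, a round ridge along the stand's x (radius 8 mm), crest 19 mm above the counter. Side cheeks 32 mm high leave a seat 50 mm wide for the bar.
- hook (a point): Point on the underside of the hook's arm where the bar's tail is held: stand x 42, y -230, 26.5 mm above the counter. The arm is 26 long in y, 14 thick (top at 40.5) and runs from x = 22, its open end, to a post at x = 64 to 78.
- slab: Marble pastry slab, loose, about 8 kg (varies 20 percent), 280 (x) by 360 (y) by 30 mm on four rubber feet (radius 13, 20 high, at x -120, 120 and y -145, 150): underside 20, top 50 above the counter. Origin on the counter plane under its centre; axes along the stand's within 0.02 rad. Its near edge, y = -180, lies 28 to 34 mm beyond the fulcrum, which is near slab x = 60.
- slab_edge (a point): Lower corner of the slab's near edge at slab x = -55, y = -180, z = 20 mm: where the packer goes in, along slab +y. Under the slab here a fixed stop cleat (slab x -90 to -20, hanging 16 mm below the underside) ends its travel; its face is 24 to 43 mm in from the edge, which is not measured: feel for it. With the bar caught under the hook it stands some 13 to 17 mm higher (less for a heavy slab).
- bar: Steel pry bar, 0.45 kg (balance point x = 22), 24 mm wide. Origin under the middle of its black grip; x to the toe, z up as it lies. Strip 8 thick, x -100 (tail) to 160, underside z = 0; grip block x -35 to 35, 22 wide, top z = 24; from x = 160 the toe, 6 thick, 50 long, rises at 0.2 rad. Holding the slab up takes about 10 to 18 N down on the grip.
- bar_bend (a point): Underside of the bar at its bend (bar x = 160, z = 0), which sits on the fulcrum. There, pitched grip-up by 0.45 to 0.5 rad, the toe goes freely under the slab; with the bar about level its tail is at the hook.
- bar_toe (a point): The tip of the bar's toe, on its underside (bar x = 209, z = 10 mm).
- packer: Grey plastic levelling shim (packer), 0.25 kg: block 50 wide (x), 28 thick, y -65 to 46 mm (last 10 only 21 thick, a lead-in), with an upright grip fin 16 wide (x), y -60 to 0, top z = 69. Origin on the underside below the fin's front face; y is the way it is pushed in. Home: its nose against the stop under the slab (fin 3 to 22 mm short of the edge), holding that end up 8 mm.
- ramekin: Bystander: white ramekin, 80 wide, 45 high, origin at its foot.
- bowl: Bystander: steel bowl, 110 wide, 60 high, origin at its foot.
- jar: Bystander: glass jar, 72 wide, 100 high, origin at its foot.
- spatula: Bystander: spatula 240 long lying flat, handle towards its -x.
- mug: Bystander: white mug, 76 wide, 85 high, origin at its foot.
- scraper: Bystander: steel dough scraper 75 by 120, wooden grip 20 high, lying flat.

How it is judged:
By the outcome, as a careful person would: the job done as asked, in the order asked, and still so for the second after the job is handed in, with the robot touching nothing.
It also fails if it takes over 72 s, if anything falls off the work surface, if the arm or the gripper's body presses on something with over 40 N, if the wrist force passes 120 N, or if a joint passes its speed limit or range.

### The arm

A 6-joint arm with a two-finger parallel gripper is mounted at the origin on the work surface. World frame = base frame: x ahead of the robot, y to its left, z up, the work surface at z = 0. Lengths are in m, angles in degrees, forces in N, time in s.
With the tool pointing down it reaches from about 0.35 to 0.875 m from the base axis. Payload 4.2 kg.
Tool frame: the origin (TCP) lies midway between the tips of the shut fingers; the grasp point (between the pads) lies 19 mm behind it; z points along the fingers, x is the direction in which the jaws open and shut, and the axes are right-handed (so a half turn about z gives the same grasp; the last joint's range is limited). The gripper opens to 87 mm and grips with 3 to 60 N. Pads are 19 mm wide; open, the fingers measure 117 mm over their backs; the gripper's body (75 mm by 190 mm) begins 51 mm behind the grasp point.
Start: joints at [-57.032, 22.042, 0.453, 0, -68.411, -14.817], TCP at [0.195, -0.594, 0.223] pointing down, gripper open.
Joint ranges: [-179.83, 179.83], [-69.29, 118.12], [-61.27, 80.66], [-181.25, 117.63], [-171.15, -9.14], [-177.46, 177.46]. Speed limits (degrees/s): [159.86, 159.86, 180, 180, 180, 180].

### API

Orientations are given as a 3x3 rotation matrix whose columns are the frame's x, y, z axes.
In Python, from station import sense, capture, finish_job, find_in gives the robot as it stands.
- The arm moves only by the shell command python3 -m creep 'ROWS'. ROWS is JSON, a list of rows, each a list of 7 numbers: the shift along the tool's x, y, z in mm, then the turn, a rotation vector about the tool's x, y, z in degrees, then the opening, from 0 (shut) to 1 (fully open). A call has exactly 10 rows; each row shifts and turns the commanded pose from where the row before left it, along the tool's axes as they then stand; what a row does not reach is not made up. A row lasts 1/8 s, in which the tool goes at most 62.5 mm and 10.7 degrees, less where a joint would pass 70% of its speed; a pose out of reach is approached as far as the arm can. A call with a gripper value outside its range is refused whole. The fingers move at their own pace and stop on an object; the grip force is fixed at half the most. Time passes only in rows, so rows that do not move let the fingers close, or fill a call up. It gives the time, the measured TCP pose, the force and the opening at its end, in the units of the state.
- sense(): the state, without advancing time (a new reading comes with each control period).
- capture(name): name is "scene" or "top"; returns a dict with "color" (420x560x3 uint8, blue, green, red), "vertical_fov" (degrees; the focal length in pixels is half the picture's height over the tangent of half this angle, whatever the lens; pixels are square), "cx", "cy" (the principal point, pixels), "k1" (the pictures are not rectified: a ray, as slopes to the right and down, at radius r is drawn at 1 + k1 r^2 times it, then the intrinsics apply), "R" (3x3) and "t" (3): a world point X has camera coordinates R X + t. Camera axes: x right, y down, z forward; pixel columns grow to the right and rows downward; lengths in m; the calibration is good to about 2 mm. A picture is of the moment at which its call begins. There is no depth.
- finish_job(): hands the job in, once; it reports no verdict.
Trained networks look in the newest picture that a camera, given by its name, has taken for a name from the list of things; names that differ only in an ending like _2 or _b are one class to them, and where a whole thing is asked for, a point or a joint stands for the part that bears it (a point fixed in the world has none). Each returns a list of dicts, best first, with "p" (0 to 1); they miss things now and then, are a little off and sometimes report something else, mostly with a low value. They report only what shows in the picture. A call takes as long as a camera call.
- find_in(camera, name): "xy" ([column, row] in pixels, amid what is visible of it).
The state is a dict: "time_s": time; "joints": joint angles; "joint_velocities": joint speeds; "effort": joint torques, N m; "tcp_pos": TCP position; "ee_rot": TCP orientation; "wrist_force": force on the tool from outside, world axes, zero at the start; "moment": the same for the moment, N m; "gripper_width": opening from 0.0 (shut) to 1.0 (fully open).
Only numpy, scipy, OpenCV 4.12 (cv2) and the standard library are available. Lean on these libraries where they do the work, as an engineer would, in place of code of your own. Each camera call takes 0.05 s, during which the arm holds its last target. There are 200 camera calls.

## Working session

There is one attempt and no reset: what is moved stays moved. The work goes in short steps, Python scripts to look and compute and a shell command to move; the robot and the scene stay as the last step left them, time stands still between calls to the robot, and variables do not carry over. Pictures are saved under pics/ and viewed, about 8 in all and at most 12, crops included, and the job is handed in when it is done.

```bash
ls; mkdir -p pics; cat > h.py <<'E'
import numpy as np, cv2
from station import sense, capture, finish_job, find_in
np.set_printoptions(precision=4, suppress=True)
def K(c):
    f=210/np.tan(np.radians(c["vertical_fov"])/2)
    return np.array([[f,0,c["cx"]],[0,f,c["cy"]],[0,0,1]]), np.array([c["k1"],0,0,0.])
def pix2w(c,uv,z):
    k,d=K(c); p=cv2.undistortPoints(np.array([[uv]],float),k,d)[0,0]
    R=np.array(c["R"]);t=np.array(c["t"]); ray=R.T@np.array([p[0],p[1],1]); o=-R.T@t
    return o+ray*(z-o[2])/ray[2]
def w2pix(c,X):
    k,d=K(c); r,_=cv2.Rodrigues(np.array(c["R"]))
    return cv2.projectPoints(np.array(X,float).reshape(-1,1,3),r,np.array(c["t"],float),k,d)[0][:,0]
E
python3 - <<'E'
from h import *
import pickle
for n in("top","scene"):
    c=capture(n); pickle.dump(c,open(n+".pkl","wb")); cv2.imwrite(f"pics/{n}0.png",c["color"])
    print(n,c["vertical_fov"],c["cx"],c["cy"],c["k1"],-np.array(c["R"]).T@np.array(c["t"]))
    for o in "stand fulcrum hook slab slab_edge bar bar_bend bar_toe packer ramekin bowl jar spatula mug scraper".split():
        r=find_in(n,o); print(o,[(np.round(x["xy"]),round(x["p"],2), pix2w(c,x["xy"],0.02)[:2]) for x in r[:2]])
print(sense())
E
```

```text
pics
top 56.6213940918308 277.6697789863949 205.4043912552607 -0.08987519100468712 [0.2763 0.016  1.4638]
stand [(array([299., 196.]), 0.9, array([ 0.6205, -0.0778]))]
fulcrum [(array([298., 199.]), 0.81, array([ 0.6096, -0.0719]))]
hook [(array([297., 197.]), 0.79, array([ 0.6171, -0.0697]))]
slab []
slab_edge [(array([205., 206.]), 0.79, array([0.5854, 0.2827]))]
bar [(array([342., 246.]), 0.67, array([ 0.4263, -0.2306]))]
bar_bend [(array([338., 248.]), 0.69, array([ 0.4195, -0.2168])), (array([441., 236.]), 0.59, array([ 0.4603, -0.6121]))]
bar_toe [(array([344., 247.]), 0.8, array([ 0.4232, -0.2413]))]
packer []
ramekin [(array([296., 198.]), 0.25, array([ 0.6124, -0.0658])), (array([204., 205.]), 0.21, array([0.5909, 0.2862]))]
bowl [(array([276., 147.]), 0.79, array([0.8198, 0.0072])), (array([403., 178.]), 0.51, array([ 0.6911, -0.4833]))]
jar [(array([437., 236.]), 0.84, array([ 0.462 , -0.5973]))]
spatula [(array([405., 178.]), 0.84, array([ 0.691 , -0.4933])), (array([346., 250.]), 0.4, array([ 0.4149, -0.2469]))]
mug [(array([296., 197.]), 0.72, array([ 0.6167, -0.0652]))
[... 1195 characters left out ...]
[0.5775, 0.318 ]))]
mug [(array([142., 267.]), 0.69, array([ 0.3207, -0.4582]))]
scraper [(array([312., 161.]), 0.7, array([0.4264, 0.5372]))]
{'time_s': 1.6, 'joints': array([-57.033 ,  22.0415,   0.4552,   0.0006, -68.4107, -14.8179]), 'joint_velocities': array([-0.0476,  0.0172, -0.0596,  0.0328,  0.0446, -0.0476]), 'effort': array([  0.0019, -39.0469,  18.7625,   4.2245,   0.0156,  -0.    ]), 'tcp_pos': array([ 0.1947, -0.5939,  0.2226]), 'ee_rot': array([[-0.3115,  0.9502,  0.    ],
       [ 0.9502,  0.3115, -0.    ],
       [-0.0001,  0.    , -1.    ]]), 'wrist_force': array([ 0.1796, -0.5735, -0.2208]), 'moment': array([ 0.0014,  0.0099, -0.0381]), 'gripper_width': 1.0022022428641335}
```

```bash
python3 - <<'E'
import cv2
a=cv2.imread("pics/top0.png"); cv2.imwrite("pics/top0c.png",cv2.resize(a[120:320,140:407],None,fx=3,fy=3,interpolation=cv2.INTER_CUBIC))
a=cv2.imread("pics/scene0.png"); cv2.imwrite("pics/scene0c.png",cv2.resize(a[130:330,130:397],None,fx=3,fy=3,interpolation=cv2.INTER_CUBIC))
E
```

```text
(no output)
```

View pics/top0c.png

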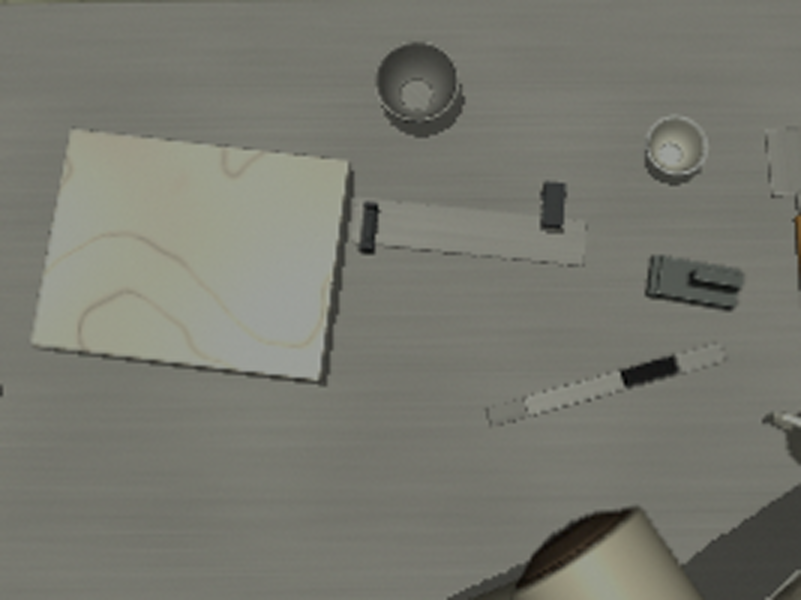

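View pics/scene0c.png

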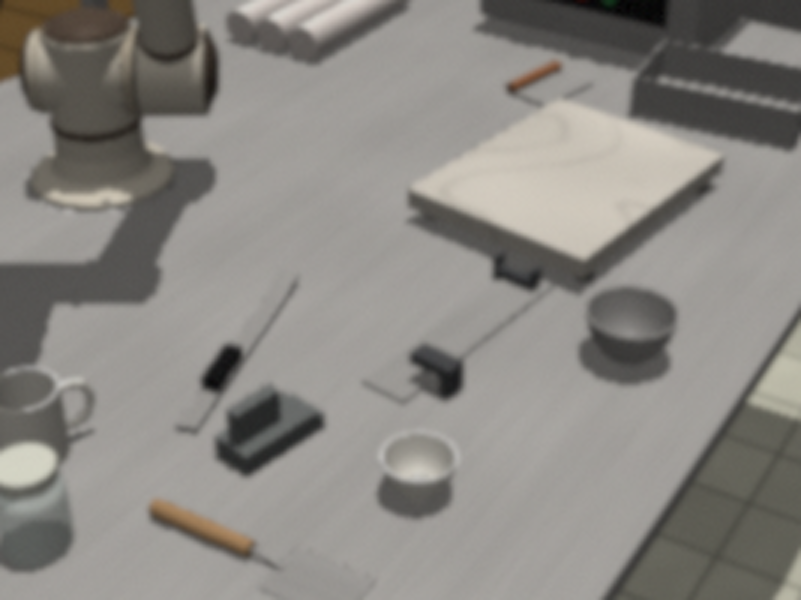

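```bash
cat > fit.py <<'E'
from h import *
import pickle
from scipy.optimize import least_squares
C={n:pickle.load(open(n+".pkl","rb")) for n in("top","scene")}
off={"top":(140,120),"scene":(130,130)}
def T(p,P):
    c,s=np.cos(p[2]),np.sin(p[2]); P=np.array(P,float)/1000
    return np.c_[p[0]+c*P[:,0]-s*P[:,1], p[1]+s*P[:,0]+c*P[:,1], P[:,2]]
def fit(obs,p0):
    def f(p):
        r=[]
        for n,(m,u) in obs.items():
            r.append((w2pix(C[n],T(p,m))-(np.array(u)/3+off[n])).ravel())
        return np.concatenate(r)
    s=least_squares(f,p0,loss="soft_l1"); print(np.round(f(s.x),1)); return s.x
obs={
"slab":({"top":([(-140,180,50),(140,180,50),(140,-180,50),(-140,-180,50)],[(34,347),(70,128),(348,161),(321,380)]),
 "scene":([(-140,180,50),(140,180,50),(140,-180,50),(-140,-180,50)],[(560,98),(722,158),(585,262),(410,190)])},[.58,.28,0]),
"stand":({"top":([(-18,-278,4),(42,-278,4),(22,-243,40.5),(22,-217,40.5),(0,0,19)],[(584,265),(588,223),(564,229),(541,227),(369,228)]),
 "scene":([(-18,-278,4),(42,-278,4),(22,-243,40.5)],[(363,382),(403,402),(411,352)])},[.6,.05,0]),
"bar":({"top":([(-100,12,4),(-100,-12,4),(209,0,13),(0,0,24)],[(727,357),(722,344),(488,416),(650,369)]),
 "scene":([(-100,0,4),(209,0,13),(0,0,20)],[(188,430),(296,279),(222,368)])},[.43,-.25,1.8]),
"packer":({"top":([(-25,46,14),(25,46,14),(-25,-65,28),(25,-65,28),(0,-60,69)],[(647,297),(650,255),(737,308),(742,268),(741,284)]),
 "scene":([(-25,-65,28),(25,-65,28),(25,46,0),(0,-60,69)],[(218,440),(247,457),(322,424),(228,405)])},[.53,-.33,0]),
}
if __name__=="__main__":
    for k,(o,p0) in obs.items():
        p=fit(o,p0); print(k,p[:2],np.degrees(p[2]))
    for n,o in (("ramekin",45),("bowl",60)):
        pass
    print("ramekin",pix2w(C["top"],(675/3+140,148/3+120),.03),"bowl",pix2w(C["top"],(417/3+140,85/3+120),.05))
    print("spatula",pix2w(C["top"],(785/3+140,160/3+120),.0),"mug handle", pix2w(C["top"],(768/3+140,418/3+120),.05))
E
python3 fit.py
```

```text
[-1.  -0.9 -0.  -0.1  0.5 -1.2  0.1 -0.7 -1.3 -0.1  0.2 -1.4 -0.5 -0.7
 -1.7 -0.5]
slab [0.5901 0.2798] -7.031468366370015
[-0.1 -0.  -0.4 -1.2 -0.6 -1.2  0.2 -1.2 -0.2  0.1 -1.3 -0.4 -0.5 -0.4
 -1.4  0.2]
stand [0.6222 0.0618] -6.058313727585592
[-0.5  0.3 -0.7 -1.4  0.  -1.9  0.3 -0.7 -1.4  0.1 -1.4 -1.5 -0.2 -0.9]
bar [ 0.4407 -0.2883] 103.78134803490784
[-0.3 -0.4  0.   0.8 -0.5 -0.5 -1.  -0.1  0.5 -1.2 -2.1 -1.6 -0.6 -0.4
 -0.1  0.5  0.4  2.2]
packer [ 0.5496 -0.3381] -9.028970085943003
ramekin [ 0.7219 -0.3335  0.03  ] bowl [ 0.8026 -0.0021  0.05  ]
spatula [ 0.714  -0.4867  0.    ] mug handle [ 0.3733 -0.4232  0.05  ]
```

```bash
sed -i 's|np.array(u)/3+off\[n\]|(np.array(u)+.5)/3-.5+off[n]|' fit.py; python3 fit.py | grep -v '\[-' | grep -v '^ '
cat > plan.py <<'E'
from h import *
from scipy.spatial.transform import Rotation as Ro
def Rt(yaw,pitch=0):
    "tool frame holding thing whose 'forward' (tool y) has this world yaw; pitch>0 dips forward end"
    a=np.radians(yaw); y=np.array([np.cos(a),np.sin(a),0]); z=np.array([0,0,-1.]); x=np.cross(y,z)
    return (Ro.from_matrix(np.c_[x,y,z])*Ro.from_rotvec([np.radians(pitch),0,0])).as_matrix()
def go(P,R,N,frm=None):
    if frm is None:
        s=sense(); p0,R0=np.array(s["tcp_pos"])*1000,np.array(s["ee_rot"])
    else: p0,R0=frm
    r=Ro.from_matrix(R0.T@R).as_rotvec()/N
    A=sum((Ro.from_rotvec(r*k).as_matrix() for k in range(N)))
    d=np.linalg.solve(R0@A,np.array(P,float)-p0)
    print(N,"rows of",np.round(d,2),np.round(np.degrees(r),2)); return np.array(P,float),R
def st():
    s=sense(); print("t",round(s["time_s"],2),"tcp",np.array(s["tcp_pos"])*1000,"F",s["wrist_force"],"M",s["moment"],"w",round(s["gripper_width"],3)); R=np.array(s["ee_rot"]); print("yaw",np.degrees(np.arctan2(R[1,1],R[0,1])),"dip",np.degrees(np.arcsin(-R[2,1])), "J",s["joints"])
E
python3 - <<'E'
from plan import *
a=go([441,-288,200],Rt(103.8),10)
go([441,-288,110],Rt(103.8),5,a)
E
```

```text
slab [0.59   0.2809] -7.095096452472176
stand [0.6235 0.0628] -6.406722590555273
bar [ 0.4405 -0.2874] 103.96099547912797
packer [ 0.5496 -0.3375] -9.16308715898081
ramekin [ 0.7219 -0.3335  0.03  ] bowl [ 0.8026 -0.0021  0.05  ]
spatula [ 0.714  -0.4867  0.    ] mug handle [ 0.3733 -0.4232  0.05  ]
10 rows of [-4.16 42.94  2.26] [-0.    0.   -8.57]
5 rows of [-0.  0. 18.] [0. 0. 0.]
```

```bash
python3 -m creep '[[-4.2,42.9,2.3,0,0,-8.6,0.7],[-4.2,42.9,2.3,0,0,-8.6,0.7],[-4.2,42.9,2.3,0,0,-8.6,0.7],[-4.2,42.9,2.3,0,0,-8.6,0.7],[-4.2,42.9,2.3,0,0,-8.6,0.7],[-4.2,42.9,2.3,0,0,-8.6,0.7],[-4.2,42.9,2.3,0,0,-8.6,0.7],[-4.2,42.9,2.3,0,0,-8.6,0.7],[-4.2,42.9,2.3,0,0,-8.6,0.7],[-4.2,42.9,2.3,0,0,-8.6,0.7]]'
python3 - <<'E'
from plan import *
st()
c=capture("scene"); s=sense(); p=np.array(s["tcp_pos"]); cv2.imwrite("pics/s1.png",cv2.resize(c["color"][150:300,110:310],None,fx=4,fy=4,interpolation=cv2.INTER_CUBIC))
print(w2pix(c,[p]), (w2pix(c,[p])-[110,150])*4)
go([440.5,-287.5,60],Rt(104),8)
E
```

```text
time_s: 2.85
tcp_pos: [0.4406, -0.2867, 0.1995]
ee_rot: [[-0.968, -0.25, 0.0], [-0.25, 0.968, -0.0], [-0.0, -0.0, -1.0]]
wrist_force: [0.2, 0.6, 0.8]
gripper_width: 0.698
t 2.85 tcp [ 440.5566 -286.7244  199.4772] F [0.2282 0.6108 0.7906] M [0.0425 0.0794 0.0378] w 0.698
yaw 104.45345522598572 dip 0.01735889306872459 J [-15.3541  13.4582 -15.476    0.0083 -61.0435  29.8035]
[[200.7389 205.0532]] [[362.9554 220.2128]]
8 rows of [ 0.   -0.6  17.41] [ 0.02 -0.    0.1 ]
```

View pics/s1.png

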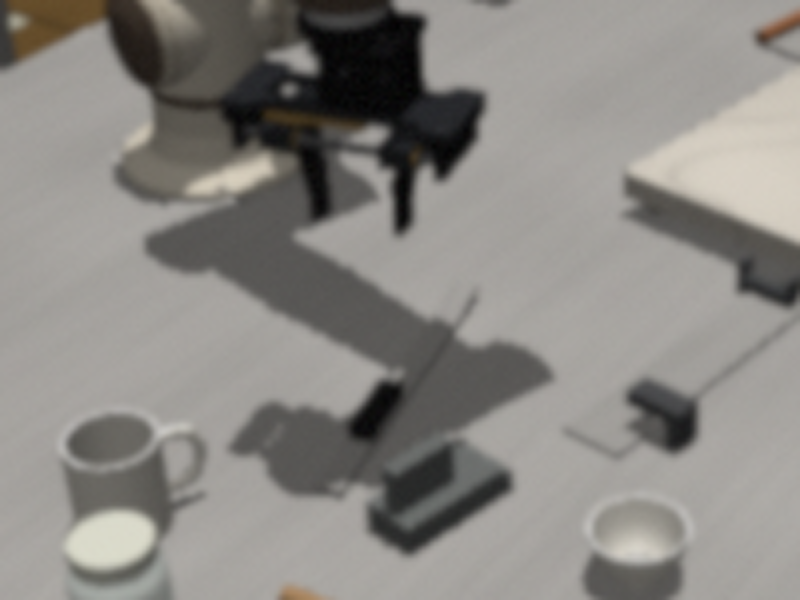

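```bash
python3 -m creep '[[0,-0.6,18,0,0,0.1,0.7],[0,-0.6,18,0,0,0.1,0.7],[0,-0.6,18,0,0,0.1,0.7],[0,0,18,0,0,0.1,0.7],[0,0,18,0,0,0.1,0.7],[0,0,18,0,0,0,0.7],[0,0,18,0,0,0,0.7],[0,0,18,0,0,0,0.7],[0,0,18,0,0,0,0.7],[0,0,8,0,0,0,0.7]]'
python3 - <<'E'
from plan import *
st()
c=capture("scene"); s=sense(); p=np.array(s["tcp_pos"]); cv2.imwrite("pics/s2.png",cv2.resize(c["color"][190:290,140:273],None,fx=5,fy=5,interpolation=cv2.INTER_CUBIC))
E
```

```text
time_s: 4.15
tcp_pos: [0.4401, -0.2897, 0.0287]
ee_rot: [[-0.972, -0.236, -0.001], [-0.236, 0.972, 0.0], [0.001, 0.001, -1.0]]
wrist_force: [-0.4, 0.3, -0.4]
gripper_width: 0.701
t 4.15 tcp [ 440.132  -289.7263   28.7395] F [-0.3988  0.3039 -0.363 ] M [-0.0051  0.1137  0.0155] w 0.701
yaw 103.64515547158562 dip -0.03971350680722304 J [-15.7017  25.7359 -26.6813   0.0006 -37.6646  29.3464]
```

View pics/s2.png

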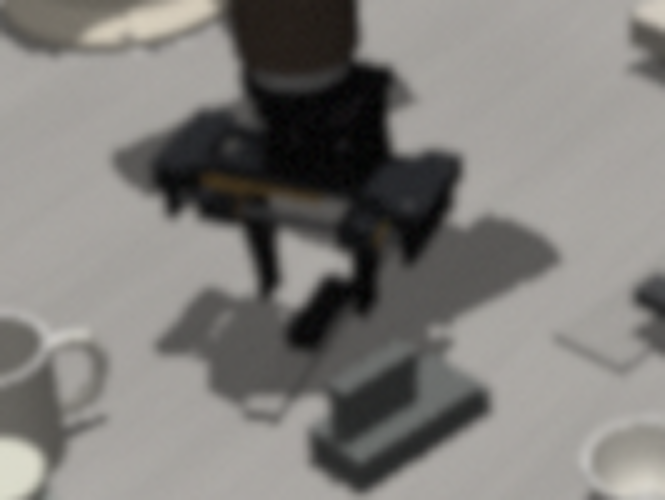

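```bash
python3 -m creep '[[0,2,7,0,0,0,0.7],[0,0,7,0,0,0,0.7],[0,0,5,0,0,0,0.7],[0,0,0,0,0,0,0.1],[0,0,0,0,0,0,0.1],[0,0,0,0,0,0,0.1],[0,0,0,0,0,0,0.1],[0,0,0,0,0,0,0.1],[0,0,0,0,0,0,0.1],[0,0,0,0,0,0,0.1]]'
python3 - <<'E'
from plan import *
st()
E
```

```text
time_s: 5.45
tcp_pos: [0.4397, -0.2879, 0.0107]
ee_rot: [[-0.972, -0.237, -0.001], [-0.237, 0.972, -0.0], [0.001, 0.0, -1.0]]
wrist_force: [-2.5, -0.8, 2.1]
gripper_width: 0.254
t 5.45 tcp [ 439.7114 -287.8965   10.6842] F [-2.4913 -0.7958  2.1461] M [-0.2195  0.6622  0.261 ] w 0.254
yaw 103.68983896208087 dip -0.006143104254093635 J [-15.5043  27.2825 -27.7262   0.0262 -35.0309  29.1727]
```

```bash
python3 -m creep '[[0,0,-2,0,0,0,0.1],[0,0,-8,0,0,0,0.1],[0,0,-16,0,0,0,0.1],[0,0,-20,0,0,0,0.1],[0,0,-20,0,0,0,0.1],[0,0,-20,0,0,0,0.1],[0,0,-20,0,0,0,0.1],[0,0,-20,0,0,0,0.1],[0,0,-12,0,0,0,0.1],[0,0,0,0,0,0,0.1]]'
python3 - <<'E'
from plan import *
st()
go([604,-110,160],Rt(83.6,27.2),10)
E
```

```text
time_s: 6.7
tcp_pos: [0.4404, -0.2878, 0.1492]
ee_rot: [[-0.972, -0.236, 0.002], [-0.236, 0.972, -0.0], [-0.002, -0.001, -1.0]]
wrist_force: [0.1, -0.9, -4.9]
gripper_width: 0.25
t 6.7 tcp [ 440.4228 -287.8395  149.1602] F [ 0.1237 -0.9404 -4.8786] M [-0.1275  0.0321  0.0034] w 0.25
yaw 103.63436635452878 dip 0.03779155933914807 J [-15.4945  16.3362 -19.5134  -0.0183 -54.0463  29.1396]
10 rows of [-17.8   15.98  -4.83] [2.69 0.49 1.96]
```

```bash
python3 -m creep '[[-17.8,16,-4.8,2.7,0.5,2,0.1],[-17.8,16,-4.8,2.7,0.5,2,0.1],[-17.8,16,-4.8,2.7,0.5,2,0.1],[-17.8,16,-4.8,2.7,0.5,2,0.1],[-17.8,16,-4.8,2.7,0.5,2,0.1],[-17.8,16,-4.8,2.7,0.5,2,0.1],[-17.8,16,-4.8,2.7,0.5,2,0.1],[-17.8,16,-4.8,2.7,0.5,2,0.1],[-17.8,16,-4.8,2.7,0.5,2,0.1],[-17.8,16,-4.8,2.7,0.5,2,0.1]]'
python3 - <<'E'
from plan import *
import pickle
st()
s=sense(); p=np.array(s["tcp_pos"])*1000; R=np.array(s["ee_rot"])
bx,bz,by=R[:,1],-R[:,2],R[:,0]
o=p-10.7*bz
pts=[o+160*bx+y*by for y in(-12,12)]+[o+209*bx+10*bz+y*by for y in(-12,12)]+[o-100*bx+8*bz+y*by for y in(-12,12)]
im=[]
for n,(x,y) in (("scene",(200,160)),("top",(230,160))):
    c=capture(n); pickle.dump(c,open(n+"1.pkl","wb"));q=w2pix(c,np.array(pts)/1000); print(n,np.round(q,1).tolist())
    a=cv2.resize(c["color"][y:y+100,x:x+130],None,fx=6,fy=6,interpolation=cv2.INTER_CUBIC)[:,:,:]
    for u in q: cv2.circle(a,tuple(int(v) for v in ((u-[x,y]+.5)*6-.5)),3,(0,0,255),1)
    im.append(a[:,:])
cv2.imwrite("pics/s3.png",cv2.resize(np.vstack(im),None,fx=.6,fy=.5) if 0 else cv2.resize(np.hstack([cv2.resize(i,(400,308)) for i in im]),None,fx=1,fy=1))
for n in("scene","top"):
  for o in("bar_toe","bar_bend","fulcrum"): print(n,o,[(np.round(x["xy"],1).tolist(),round(x["p"],2)) for x in find_in(n,o)[:1]])
E
```

```text
time_s: 7.95
tcp_pos: [0.604, -0.1096, 0.1569]
ee_rot: [[-0.993, 0.104, -0.058], [0.119, 0.882, -0.456], [0.004, -0.46, -0.888]]
wrist_force: [0.2, -0.5, -4.7]
gripper_width: 0.253
t 7.95 tcp [ 603.9934 -109.6299  156.9121] F [ 0.1789 -0.5001 -4.6915] M [ 1.4443 -0.1689 -0.001 ] w 0.253
yaw 83.27335683189582 dip 27.372754239474336 J [ 15.7445  26.2678 -17.8733  29.0279 -60.7002 -40.2771]
scene [[299.1, 212.5], [293.7, 210.3], [306.5, 210.4], [301.1, 208.2], [259.1, 207.8], [253.2, 205.3]]
top [[272.2, 190.0], [271.5, 196.3], [259.4, 189.5], [258.6, 195.8], [339.2, 187.6], [338.6, 194.5]]
scene bar_toe [([275.0, 208.8], 0.5)]
scene bar_bend [([273.6, 210.7], 0.73)]
scene fulcrum [([282.2, 241.9], 0.7)]
top bar_toe [([315.1, 193.8], 0.76)]
top bar_bend [([285.1, 190.9], 0.78)]
top fulcrum [([311.0, 201.2], 0.78)]
```

View pics/s3.png

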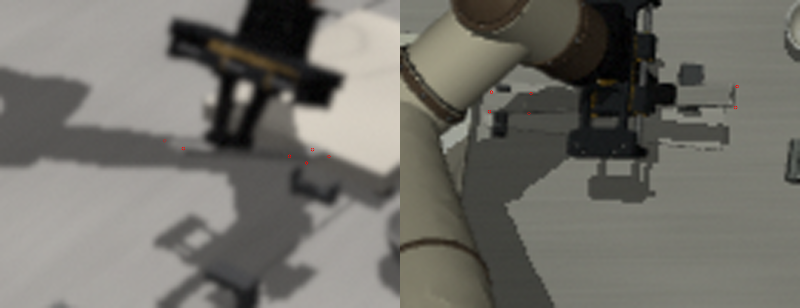

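```bash
cat >> plan.py <<'E'
F=np.array([623.2,62.5,0.]); SY=np.radians(-6.3)
SR=np.array([[np.cos(SY),-np.sin(SY),0],[np.sin(SY),np.cos(SY),0],[0,0,1]])
H=10.7
def bar(off=0):
    s=sense(); p=np.array(s["tcp_pos"])*1000; R=np.array(s["ee_rot"]); bx,bz=R[:,1],-R[:,2]
    o=p-H*bz-off*bx
    for n,x,z in(("bend",160,0),("tip",209,10),("hookpt",-70,0),("tail",-100,0)): print(n,SR.T@(o+x*bx+z*bz-F))
def tcp_for(bend,yaw,dip):
    "bend in stand coords -> tcp, R ; yaw of bar in stand frame deg (0 = along +y)"
    R=Rt(90+np.degrees(SY)+yaw,dip); b=F+SR@np.array(bend,float)
    return b-160*R[:,1]-H*R[:,2], R
E
python3 - <<'E'
from plan import *
bar()
s=np.radians(27.2-11.46)
k=lambda m,e:[0,-m*np.cos(s),19+m*np.sin(s)+e]
a=go(*tcp_for(k(38,5),0,27.2),10)
a=go(*tcp_for(k(0,2),0,27.2),10,a)
E
```

```text
bend [  0.4131 -37.3109  75.5999]
tip [ 0.8138 10.8174 62.0165]
hookpt [  -1.1573 -241.6962  181.071 ]
tail [  -1.3621 -268.3552  194.8281]
10 rows of [-0.07  1.95  3.66] [-0.01 -0.04 -0.04]
10 rows of [-0.    3.86 -0.49] [0. 0. 0.]
```

```bash
python3 -m creep '[[-0.1,2,3.7,0,0,0,0.1],[-0.1,2,3.7,0,0,0,0.1],[-0.1,2,3.7,0,0,0,0.1],[-0.1,2,3.7,0,0,0,0.1],[-0.1,2,3.7,0,0,0,0.1],[-0.1,2,3.7,0,0,0,0.1],[-0.1,2,3.7,0,0,0,0.1],[-0.1,2,3.7,0,0,0,0.1],[-0.1,2,3.7,0,0,0,0.1],[0,1.5,3,0,0,0,0.1]]'
python3 - <<'E'
from plan import *
st();bar()
c=capture("scene"); cv2.imwrite("pics/s4.png",cv2.resize(c["color"][180:260,220:327],None,fx=6,fy=6,interpolation=cv2.INTER_CUBIC))
E
```

```text
time_s: 9.6
tcp_pos: [0.6049, -0.1098, 0.1171]
ee_rot: [[-0.993, 0.104, -0.056], [0.118, 0.882, -0.456], [0.003, -0.459, -0.888]]
wrist_force: [0.1, -1.3, -4.2]
gripper_width: 0.249
t 9.6 tcp [ 604.9292 -109.8413  117.0774] F [ 0.0966 -1.3109 -4.1642] M [ 1.4656 -0.1202  0.0182] w 0.249
yaw 83.30681233201538 dip 27.320239625526572 J [ 15.4707  28.658  -20.7251  30.7794 -55.9459 -43.1465]
bend [  1.6627 -36.0665  34.1368]
tip [ 2.0213 12.0561 20.5321]
hookpt [   0.2604 -240.4064  139.6984]
tail [   0.0775 -267.0594  153.4673]
```

View pics/s4.png

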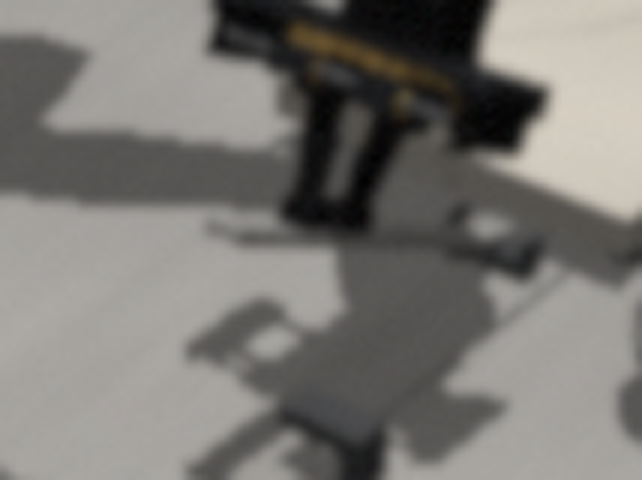

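```bash
python3 -m creep '[[0.1,3.7,-0.5,0,0,0,0.1],[0.1,3.7,-0.5,0,0,0,0.1],[0.1,3.7,-0.5,0,0,0,0.1],[0.1,3.7,-0.5,0,0,0,0.1],[0.1,3.7,-0.5,0,0,0,0.1],[0.1,3.7,-0.5,0,0,0,0.1],[0.1,3.7,-0.5,0,0,0,0.1],[0.1,3.7,-0.5,0,0,0,0.1],[0.1,3.7,-0.5,0,0,0,0.1],[0,0,0,0,0,0,0.1]]'
python3 - <<'E'
from plan import *
st();bar()
E
```

```text
time_s: 10.9
tcp_pos: [0.6078, -0.078, 0.106]
ee_rot: [[-0.993, 0.103, -0.056], [0.118, 0.882, -0.456], [0.003, -0.459, -0.888]]
wrist_force: [0.2, -0.9, -4.7]
gripper_width: 0.246
t 10.9 tcp [607.8043 -78.0266 105.9768] F [ 0.1749 -0.8561 -4.703 ] M [ 1.5097 -0.0905  0.0348] w 0.246
yaw 83.32442946047063 dip 27.320117071920873 J [ 18.3686  29.8162 -20.2798  29.9022 -56.271  -45.5154]
bend [ 0.9871 -4.1281 23.0366]
tip [ 1.3309 43.9947  9.432 ]
hookpt [  -0.3524 -208.4686  128.5977]
tail [  -0.5271 -235.1217  142.3666]
```

```bash
python3 -m creep '[[0,1.35,0.4,0,0,0,0.1],[0,1.35,0.4,0,0,0,0.1],[0,1.35,0.4,0,0,0,0.1],[0,1.35,0.4,0,0,0,0.1],[0,0.2,0.4,0,0,0,0.1],[0,0,0,0,0,0,0.1],[0,0,0,0,0,0,0.1],[0,0,0,0,0,0,0.1],[0,0,0,0,0,0,0.1],[0,0,0,0,0,0,0.1]]'
python3 - <<'E'
from plan import *
st();bar()
a=go(*tcp_for([1,0,19],0,27.2),10)
for d in (13.6,0,-1.8):
  print(d);a=go(*tcp_for([0,0,19],0,d),10,a)
E
```

```text
time_s: 12.15
tcp_pos: [0.6082, -0.0743, 0.1018]
ee_rot: [[-0.993, 0.104, -0.056], [0.118, 0.882, -0.455], [0.002, -0.459, -0.888]]
wrist_force: [-0.3, -0.9, -2.6]
gripper_width: 0.247
t 12.15 tcp [608.2495 -74.2754 101.797 ] F [-0.272  -0.8728 -2.6316] M [ 1.4471 -0.1045 -0.034 ] w 0.247
yaw 83.29489007967517 dip 27.315563226589628 J [ 18.684   30.1549 -20.3793  29.921  -55.9871 -46.0136]
bend [ 1.0916 -0.3445 18.8676]
tip [ 1.4576 47.7792  5.2669]
hookpt [  -0.3532 -204.6927  124.4126]
tail [  -0.5417 -231.3468  138.1793]
10 rows of [-0.09  0.02  0.  ] [-0.01 -0.03 -0.04]
13.6
10 rows of [ 0.1  -0.21  3.8 ] [-1.36  0.   -0.  ]
0
10 rows of [-0.   -0.21  3.8 ] [-1.36  0.    0.  ]
-1.8
10 rows of [-0.   -0.03  0.5 ] [-0.18  0.    0.  ]
```

```bash
python3 -m creep '[[0,-0.2,3.8,-1.36,0,0,0.1],[0,-0.2,3.8,-1.36,0,0,0.1],[0,-0.2,3.8,-1.36,0,0,0.1],[0,-0.2,3.8,-1.36,0,0,0.1],[0,-0.2,3.8,-1.36,0,0,0.1],[0,-0.2,3.8,-1.36,0,0,0.1],[0,-0.2,3.8,-1.36,0,0,0.1],[0,-0.2,3.8,-1.36,0,0,0.1],[0,-0.2,3.8,-1.36,0,0,0.1],[0,-0.2,3.8,-1.36,0,0,0.1]]'
python3 - <<'E'
from plan import *
st();bar()
a=go(*tcp_for([0.5,0,19],0,0),10)
E
```

```text
time_s: 13.4
tcp_pos: [0.6076, -0.0891, 0.0688]
ee_rot: [[-0.993, 0.112, -0.027], [0.116, 0.965, -0.234], [-0.0, -0.236, -0.972]]
wrist_force: [-1.6, 5.3, 4.9]
gripper_width: 0.249
t 13.4 tcp [607.5858 -89.0694  68.8182] F [-1.5648  5.3154  4.9486] M [1.4521 0.6155 0.0539] w 0.249
yaw 83.35872430510135 dip 13.632560057160743 J [ 12.7069  29.8553 -18.6387  17.5863 -47.4406 -31.9591]
bend [ 2.029   0.6002 20.7086]
tip [ 2.3217 50.5758 18.8778]
hookpt [   0.6977 -222.9161   74.9183]
tail [   0.524  -252.0704   81.9891]
10 rows of [ 0.06 -0.25  3.99] [-1.36 -0.   -0.03]
```

```bash
python3 -m creep '[[0,-0.2,3.8,-1.36,0,0,0.1],[0,-0.2,3.8,-1.36,0,0,0.1],[0,-0.2,3.8,-1.36,0,0,0.1],[0,-0.2,3.8,-1.36,0,0,0.1],[0,-0.2,3.8,-1.36,0,0,0.1],[0,-0.2,3.8,-1.36,0,0,0.1],[0,-0.2,3.8,-1.36,0,0,0.1],[0,0,0,0,0,0,0.1],[0,0,0,0,0,0,0.1],[0,0,0,0,0,0,0.1]]'
python3 - <<'E'
from plan import *
import pickle
st();bar()
a=go(*tcp_for([0,0,19],0,-1.8),10)
s=sense(); p=np.array(s["tcp_pos"])*1000; R=np.array(s["ee_rot"])
bx,bz,by=R[:,1],-R[:,2],R[:,0]
o=p-10.7*bz
pts=[o+x*bx+z*bz for x,z in ((-100,4),(-35,20),(35,20),(160,0))]
c=capture("scene"); x,y=200,180; q=w2pix(c,np.array(pts)/1000)
a=cv2.resize(c["color"][y:y+100,x:x+133],None,fx=6,fy=6,interpolation=cv2.INTER_CUBIC)
for u in q: cv2.circle(a,tuple(int(v) for v in ((u-[x,y]+.5)*6-.5)),3,(0,0,255),1)
cv2.imwrite("pics/s5.png",a)
E
```

```text
time_s: 14.65
tcp_pos: [0.6081, -0.0949, 0.0447]
ee_rot: [[-0.993, 0.114, -0.005], [0.114, 0.991, -0.073], [-0.003, -0.073, -0.997]]
wrist_force: [-1.6, 4.9, 9.9]
gripper_width: 0.25
t 14.65 tcp [608.0997 -94.9447  44.6657] F [-1.6338  4.9346  9.9287] M [1.1321 0.6116 0.337 ] w 0.25
yaw 83.44418477567216 dip 4.177576546274875 J [  8.2113  30.9741 -15.4972   5.8323 -44.5575 -18.9544]
bend [ 3.0129  0.6427 22.3385]
tip [ 3.2007 50.2407 28.7423]
hookpt [   1.9887 -228.7439   39.0935]
tail [   1.8551 -258.6639   41.279 ]
10 rows of [ 0.23 -0.16  2.  ] [-0.6   0.02 -0.02]
```

View pics/s5.png

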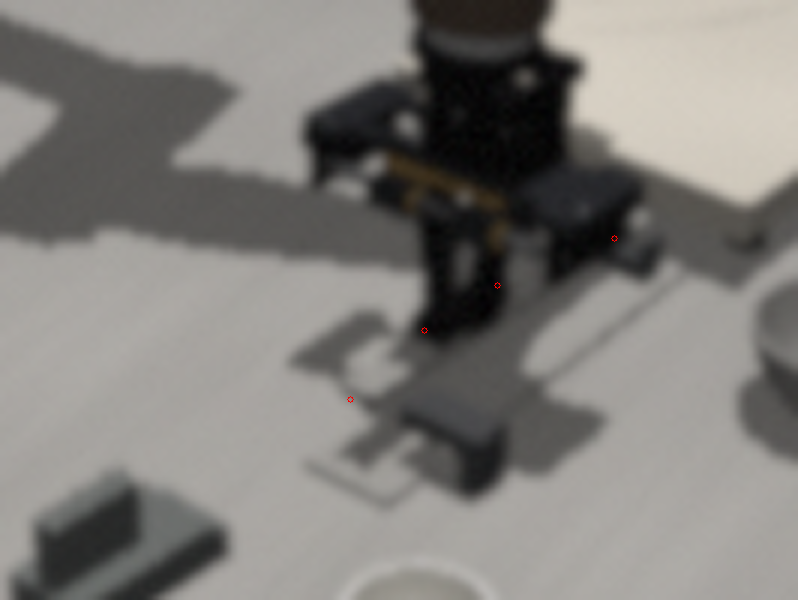

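```bash
python3 -m creep '[[0.2,-0.2,2.6,-0.7,0,0,0.1],[0.2,-0.2,2.6,-0.7,0,0,0.1],[0.2,-0.2,2.6,-0.7,0,0,0.1],[0.2,-0.2,2.6,-0.7,0,0,0.1],[0.2,-0.2,2.6,-0.7,0,0,0.1],[0.2,-0.2,2.6,-0.7,0,0,0.1],[0.2,-0.2,2.6,-0.7,0,0,0.1],[0.2,-0.2,2.6,-0.7,0,0,0.1],[0.2,0,1,-0.5,0,0,0.1],[0,0,0,0,0,0,0.1]]'
python3 - <<'E'
from plan import *
st();bar()
a=go(*tcp_for([0,0,17],0,-2.2),10)
c=capture("scene"); x,y=235,200;cv2.imwrite("pics/s6.png",cv2.resize(c["color"][y:y+67,x:x+89],None,fx=9,fy=9,interpolation=cv2.INTER_CUBIC))
E
```

```text
time_s: 15.95
tcp_pos: [0.6074, -0.0971, 0.0239]
ee_rot: [[-0.993, 0.114, 0.011], [0.114, 0.993, 0.033], [-0.007, 0.034, -0.999]]
wrist_force: [-0.7, 4.9, 13.1]
gripper_width: 0.25
t 15.95 tcp [607.4059 -97.0701  23.9466] F [-0.7364  4.8767 13.1141] M [1.4385 0.3176 0.3443] w 0.25
yaw 83.44657582341841 dip -1.9572865642655994 J [  5.0136  32.4593 -13.2295  -2.6713 -43.5762  -9.6499]
bend [ 2.5917 -0.0694 18.7178]
tip [ 2.7403 48.5603 30.3853]
hookpt [   1.575  -229.9329   10.8623]
tail [   1.4424 -259.9151    9.8376]
10 rows of [ 0.18 -0.    0.24] [-0.02  0.04 -0.03]
```

View pics/s6.png

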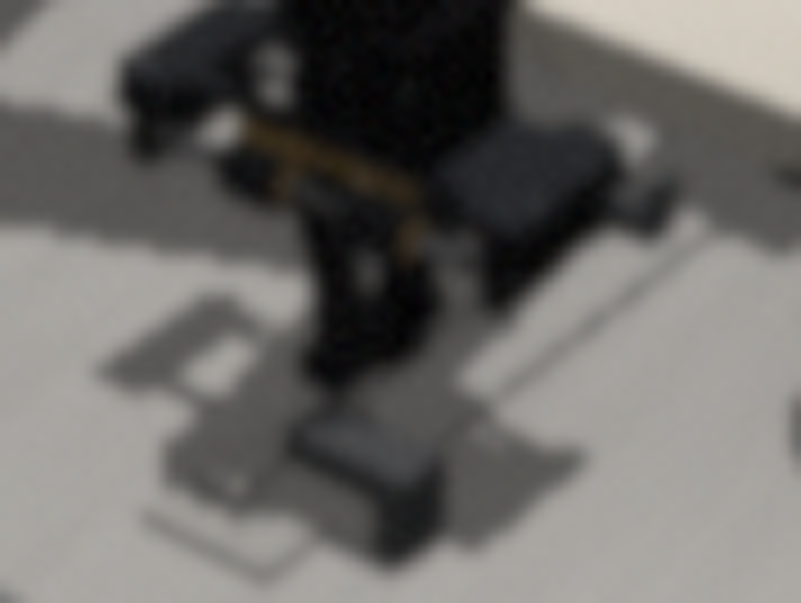

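```bash
python3 - <<'E'
from plan import *
s=sense(); p=np.array(s["tcp_pos"])*1000; R=np.array(s["ee_rot"]); bx,bz,by=R[:,1],-R[:,2],R[:,0]; o=p-H*bz
c=capture("scene")
print(((w2pix(c,[(o-100*bx+y*by+z*bz)/1000 for y,z in((-12,8),(12,8),(-12,0),(12,0))])-[235,200]+.5)*9).tolist())
a=go(*tcp_for([2,0,17.8],5.2,-2.3),10)
a=go(*tcp_for([1.5,0,17.8],10.3,-2.3),10,a)
E
```

```text
[[233.64504079876497, 493.9283004776835], [183.67627121411712, 470.38526676266383], [234.28142198971284, 510.87933071303206], [184.44782747109323, 487.27673516783085]]
10 rows of [-1.47  0.    0.2 ] [-0.04  0.06 -0.54]
10 rows of [-1.38  0.01  0.  ] [-0.    0.02 -0.51]
```

```bash
python3 -m creep '[[-1.5,0,0.3,-0.1,0.1,-0.54,0.1],[-1.5,0,0.3,-0.1,0.1,-0.54,0.1],[-1.5,0,0.3,0,0.1,-0.54,0.1],[-1.5,0,0.2,0,0,-0.54,0.1],[-1.5,0,0.2,0,0,-0.54,0.1],[-1.5,0,0.2,0,0,-0.54,0.1],[-1.5,0,0.2,0,0,-0.54,0.1],[-1.5,0,0,0,0,-0.54,0.1],[-1.5,0,0,0,0,-0.54,0.1],[-1.5,0,0,0,0,-0.54,0.1]]'
python3 - <<'E'
from plan import *
st();bar()
a=go(*tcp_for([1.5,0,17.8],10.3,-2.3),10)
E
```

```text
time_s: 17.3
tcp_pos: [0.6197, -0.0981, 0.021]
ee_rot: [[-1.0, 0.023, -0.0], [0.023, 0.999, 0.038], [0.001, 0.038, -0.999]]
wrist_force: [-2.7, 3.6, 11.5]
gripper_width: 0.255
t 17.3 tcp [619.6724 -98.1229  21.0325] F [-2.7386  3.5715 11.451 ] M [ 1.5323  1.0746 -0.2319] w 0.255
yaw 88.66062609881925 dip -2.1747361437966286 J [  4.6444  33.8508 -10.7954  -3.0558 -45.2229  -3.8325]
bend [ 0.2487 -0.3505 16.4118]
tip [-3.9429 48.0536 28.264 ]
hookpt [  20.1228 -229.324     7.6839]
tail [  22.715  -259.1901    6.5455]
10 rows of [-1.62  0.03 -0.1 ] [-0.01  0.02 -0.53]
```

```bash
python3 -m creep '[[-1.6,0,0,0,0,-0.53,0.1],[-1.6,0,0,0,0,-0.53,0.1],[-1.6,0,0,0,0,-0.53,0.1],[-1.6,0,0,0,0,-0.53,0.1],[-1.6,0,0,0,0,-0.53,0.1],[-1.6,0,0,0,0,-0.53,0.1],[-1.6,0,0,0,0,-0.53,0.1],[-1.6,0,0,0,0,-0.53,0.1],[-1.6,0,0,0,0,-0.53,0.1],[-1,0,0,0,0,-0.4,0.1]]'
python3 - <<'E'
from plan import *
st();bar()
c=capture("scene"); x,y=235,200;cv2.imwrite("pics/s7.png",cv2.resize(c["color"][y:y+67,x:x+89],None,fx=9,fy=9,interpolation=cv2.INTER_CUBIC))
E
```

```text
time_s: 18.55
tcp_pos: [0.635, -0.0981, 0.021]
ee_rot: [[-0.998, -0.067, -0.0], [-0.067, 0.997, 0.038], [-0.002, 0.038, -0.999]]
wrist_force: [-2.2, 2.7, 11.1]
gripper_width: 0.25
t 18.55 tcp [635.0162 -98.0767  21.0402] F [-2.1875  2.7291 11.0576] M [ 1.2264  1.0423 -0.2286] w 0.25
yaw 93.82362591479138 dip -2.1590515506869417 J [  4.5413  34.9877  -8.4654  -2.9782 -46.4261   1.3306]
bend [ 1.2154 -0.5121 16.3756]
tip [-7.3479 47.3159 28.2145]
hookpt [  41.6144 -226.7704    7.7106]
tail [  46.8838 -256.2824    6.5804]
```

View pics/s7.png

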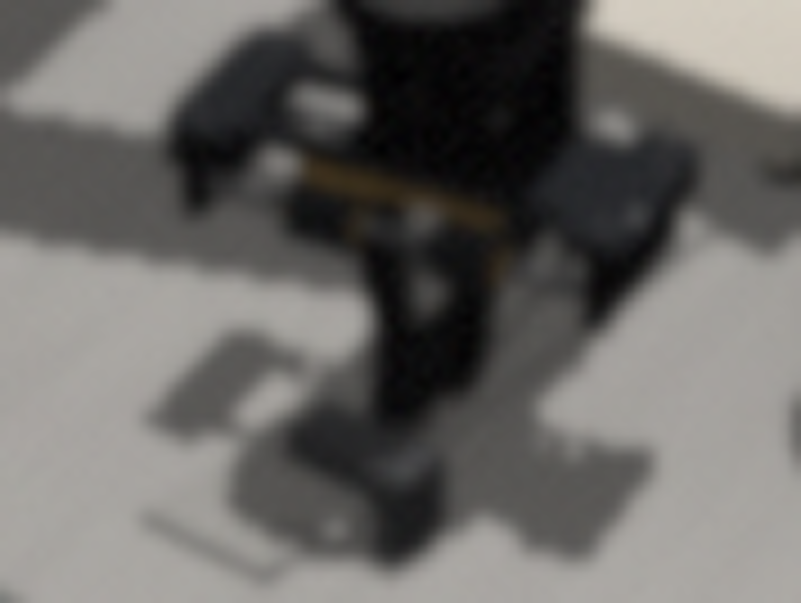

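```bash
python3 -m creep '[[0,0,-0.6,0.2,0,0,0.1],[0,0,-0.6,0.2,0,0,0.1],[0,0,-0.6,0.2,0,0,0.1],[0,0,-0.6,0.2,0,0,0.1],[0,0,-0.6,0.2,0,0,0.1],[0,0,-0.6,0.2,0,0,0.1],[0,0,-0.6,0.2,0,0,0.1],[0,0,-0.6,0.2,0,0,0.1],[0,0,-0.6,0.2,0,0,0.1],[0,0,0,0,0,0,0.1]]'
python3 - <<'E'
from plan import *
st();bar()
E
```

```text
time_s: 19.85
tcp_pos: [0.6355, -0.0982, 0.0261]
ee_rot: [[-0.998, -0.067, 0.003], [-0.067, 0.998, 0.006], [-0.004, 0.006, -1.0]]
wrist_force: [-0.2, 3.5, 8.3]
gripper_width: 0.249
t 19.85 tcp [635.5324 -98.2394  26.1026] F [-0.2048  3.4901  8.2971] M [ 1.1048  0.646  -0.1575] w 0.249
yaw 93.82820770578618 dip -0.3432357498903799 J [  5.4348  34.4555  -9.5236  -0.4705 -45.8057  -1.2798]
bend [ 1.7875 -0.8417 16.3613]
tip [-6.854  47.3286 26.6546]
hookpt [  42.2326 -227.2535   14.9835]
tail [  47.5081 -256.7854   14.8038]
```

```bash
python3 -m creep '[[0,0,-0.4,0.1,0,0,0.1],[0,0,-0.4,0.1,0,0,0.1],[0,0,-0.4,0.1,0,0,0.1],[0,0,-0.4,0.1,0,0,0.1],[0,0,-0.4,0.1,0,0,0.1],[0,0,-0.4,0.1,0,0,0.1],[0,0,0,0,0,0,0.1],[0,0,0,0,0,0,0.1],[0,0,0,0,0,0,0.1],[0,0,0,0,0,0,0.1]]'
python3 - <<'E'
from plan import *
st();bar()
E
```

```text
time_s: 21.1
tcp_pos: [0.6358, -0.0983, 0.0285]
ee_rot: [[-0.998, -0.067, 0.004], [-0.067, 0.998, -0.004], [-0.004, -0.005, -1.0]]
wrist_force: [-1.6, 1.6, 7.5]
gripper_width: 0.248
t 21.1 tcp [635.7844 -98.2695  28.4619] F [-1.57    1.636   7.4552] M [ 0.9722  0.4733 -0.1555] w 0.248
yaw 93.83229167488668 dip 0.2590385813444136 J [  5.727   34.2405  -9.8379   0.3727 -45.6952  -2.1539]
bend [ 2.055  -0.9545 17.0388]
tip [-6.6135 47.318  26.817 ]
hookpt [  42.5165 -227.3652   18.0786]
tail [  47.7941 -256.897    18.2142]
```

```bash
python3 -m creep '[[0,0,-0.4,0,0,0,0.1],[0,0,-0.4,0,0,0,0.1],[0,0,-0.4,0,0,0,0.1],[0,0,-0.4,0,0,0,0.1],[0,0,-0.4,0,0,0,0.1],[0,0,0,0,0,0,0.1],[0,0,0,0,0,0,0.1],[0,0,0,0,0,0,0.1],[0,0,0,0,0,0,0.1],[0,0,0,0,0,0,0.1]]'
python3 - <<'E'
from plan import *
st();bar()
E
```

```text
time_s: 22.35
tcp_pos: [0.6355, -0.0983, 0.0291]
ee_rot: [[-0.998, -0.067, 0.004], [-0.067, 0.998, -0.004], [-0.003, -0.005, -1.0]]
wrist_force: [0.8, 2.8, 6.5]
gripper_width: 0.249
t 22.35 tcp [635.5338 -98.2928  29.1435] F [0.8474 2.8261 6.4813] M [ 0.8435 -0.0804 -0.2495] w 0.249
yaw 93.82105968979964 dip 0.2651349419512615 J [  5.7294  34.1916  -9.8114   0.3783 -45.8183  -2.1711]
bend [ 1.8308 -1.0024 17.7033]
tip [-6.8203 47.2744 27.4764]
hookpt [  42.248  -227.4208   18.7676]
tail [  47.5198 -256.9537   18.9064]
```

```bash
python3 -m creep '[[0,0,-0.3,0,0,0,0.1],[0,0,-0.3,0,0,0,0.1],[0,0,0,0,0,0,0.26],[0,0,0,0,0,0,0.3],[0,0,0,0,0,0,0.35],[0,0,0,0,0,0,0.4],[0,0,0,0,0,0,0.5],[0,0,0,0,0,0,0.6],[0,0,0,0,0,0,0.6],[0,0,0,0,0,0,0.6]]'
python3 - <<'E'
from plan import *
st()
go([640,-98,190],Rt(90-9.1),10)
E
```

```text
time_s: 23.6
tcp_pos: [0.6338, -0.0984, 0.028]
ee_rot: [[-0.998, -0.066, -0.001], [-0.066, 0.998, -0.004], [0.001, -0.004, -1.0]]
wrist_force: [-0.6, -0.6, -0.7]
gripper_width: 0.595
t 23.6 tcp [633.7729 -98.3836  27.9577] F [-0.5581 -0.5953 -0.7164] M [ 0.0582  0.1145 -0.0074] w 0.595
yaw 93.80380156740239 dip 0.25450858514329805 J [  5.7281  34.2413  -9.923    0.3517 -45.8977  -2.1694]
10 rows of [ -0.62   0.02 -16.2 ] [-0.03 -0.    1.29]
```

```bash
python3 - <<'E'
from plan import *
s=sense()
a=go([633.8,-98.4,128],Rt(93.8,0.25),4)
go([543.5,-375,128],Rt(80.8),6,a)
E
```

```text
4 rows of [  0.01  -0.11 -25.01] [-0.   -0.01  0.  ]
6 rows of [ 13.77 -46.6    0.12] [-0.04  0.    2.17]
```

```bash
python3 -m creep '[[0,0,-25,0,0,0,0.6],[0,0,-25,0,0,0,0.6],[0,0,-25,0,0,0,0.6],[0,0,-25,0,0,0,0.6],[13.8,-46.6,0,0,0,2.17,0.6],[13.8,-46.6,0,0,0,2.17,0.6],[13.8,-46.6,0,0,0,2.17,0.6],[13.8,-46.6,0,0,0,2.17,0.6],[13.8,-46.6,0,0,0,2.17,0.6],[13.8,-46.6,0,0,0,2.17,0.6]]'
python3 - <<'E'
from plan import *
import pickle
st()
ims=[]
for n,(x,y) in (("top",(190,150)),("scene",(200,180))):
    c=capture(n); pickle.dump(c,open(n+"2.pkl","wb"))
    ims.append(cv2.resize(c["color"][y:y+100,x:x+133],(800,600) if 0 else (400*1,300),interpolation=cv2.INTER_CUBIC))
cv2.imwrite("pics/s8.png",cv2.resize(np.hstack(ims),None,fx=1,fy=1))
c=pickle.load(open("top2.pkl","rb")); 
# slab outline: bright region
g=c["color"].min(2); m=(g>150).astype(np.uint8); m[:, :140]=0; m[:,265:]=0; m[:155]=0; m[255:]=0
k=max(cv2.findContours(m,0,2)[0],key=cv2.contourArea); print(cv2.minAreaRect(k), cv2.boxPoints(cv2.minAreaRect(k)).tolist())
c0=pickle.load(open("top.pkl","rb")); g=c0["color"].min(2); m=(g>150).astype(np.uint8); m[:, :140]=0; m[:,265:]=0;m[:155]=0; m[255:]=0
k=max(cv2.findContours(m,0,2)[0],key=cv2.contourArea); print(cv2.minAreaRect(k), cv2.boxPoints(cv2.minAreaRect(k)).tolist())
a=go([543.5,-375,45],Rt(80.8),8)
E
```

```text
time_s: 24.85
tcp_pos: [0.5427, -0.3759, 0.1293]
ee_rot: [[-0.987, 0.161, -0.0], [0.161, 0.987, -0.005], [-0.0, -0.005, -1.0]]
wrist_force: [0.6, 1.0, 0.1]
gripper_width: 0.603
t 24.85 tcp [ 542.7268 -375.8855  129.3194] F [0.5851 1.0416 0.1282] M [ 0.0394  0.0633 -0.0091] w 0.603
yaw 80.71887923723499 dip 0.26020033838326334 J [-20.5782  29.4701  -1.544    0.2932 -58.915   11.1459]
((233.5, 223.0), (18.0, 21.0), 90.0) [[223.0, 214.0], [244.0, 214.0], [244.0, 232.0], [223.0, 232.0]]
((237.25003051757812, 218.75003051757812), (22.62741470336914, 33.23401641845703), 45.0) [[217.50003051757812, 222.50003051757812], [241.00003051757812, 199.00003051757812], [257.0000305175781, 215.00003051757812], [233.50003051757812, 238.50003051757812]]
8 rows of [-0.24  0.48 10.51] [-0.03 -0.   -0.04]
```

View pics/s8.png

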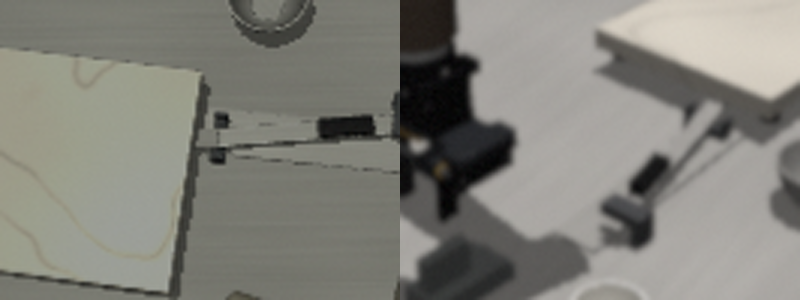

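```bash
python3 -m creep '[[-0.2,0.5,14,0,0,0,0.6],[-0.2,0.5,14,0,0,0,0.6],[-0.2,0.5,14,-0.2,0,0,0.6],[0,0.3,14,0,0,0,0.6],[0,0,14,0,0,0,0.6],[0,0,12,0,0,0,0.6],[0,0,9,0,0,0,0.6],[0,0,4,0,0,0,0.6],[0,0,0,0,0,0,0.6],[0,0,0,0,0,0,0.05]]'
python3 -m creep '[[0,0,0,0,0,0,0.05],[0,0,0,0,0,0,0.05],[0,0,0,0,0,0,0.05],[0,0,0,0,0,0,0.05],[0,0,0,0,0,0,0.05],[0,0,0,0,0,0,0.05],[0,0,-2,0,0,0,0.05],[0,0,-4,0,0,0,0.05],[0,0,-8,0,0,0,0.05],[0,0,-8,0,0,0,0.05]]'
python3 - <<'E'
from plan import *
import pickle
st()
def edge(c):
    g=cv2.GaussianBlur(c["color"].min(2).astype(float),(3,3),0); out=[]
    for r in range(182,240,2):
        u=int(round(256.5-(r-174)*10/72.6)); seg=np.diff(g[r,u-7:u+9]); i=int(np.argmin(seg)); 
        w=-np.minimum(seg[max(i-1,0):i+2],0); out.append((r,u-7+max(i-1,0)+.5+(w*np.arange(len(w))).sum()/w.sum()))
    out=np.array(out); p=np.polyfit(out[:,0],out[:,1],1)
    for _ in range(3):
        e=abs(np.polyval(p,out[:,0])-out[:,1]); k=e<max(.5,np.median(e)*2); p=np.polyfit(out[k,0],out[k,1],1)
    return p,k.sum()
for f,z in (("top.pkl",.05),("top2.pkl",.065)):
    c=pickle.load(open(f,"rb")); p,k=edge(c)
    a,b=[pix2w(c,(np.polyval(p,r),r),z) for r in(180,240)]
    print(f,k,a,b,"yaw",np.degrees(np.arctan2(-(a-b)[1],-(a-b)[0]))%180-180, "y at x=.513:",np.interp(.513,[b[0],a[0]],[b[1],a[1]]))
for n in("top","scene"):
    c=pickle.load(open(n+".pkl","rb"))
    print(n,"edge proj",w2pix(c,[[.5132,.1091,.02]]))
E
```

```text
time_s: 26.2
tcp_pos: [0.5446, -0.3733, 0.0349]
ee_rot: [[-0.987, 0.16, 0.001], [0.16, 0.987, -0.002], [-0.001, -0.001, -1.0]]
wrist_force: [0.0, 0.2, 0.9]
gripper_width: 0.551
time_s: 27.45
tcp_pos: [0.5442, -0.3731, 0.0569]
ee_rot: [[-0.987, 0.16, 0.0], [0.16, 0.987, -0.001], [-0.0, -0.001, -1.0]]
wrist_force: [0.4, -0.5, -2.4]
gripper_width: 0.183
t 27.45 tcp [ 544.1873 -373.1003   56.8852] F [ 0.4131 -0.4502 -2.4299] M [-0.0041  0.1797 -0.0248] w 0.183
yaw 80.78125199713705 dip 0.061606895819275184 J [-20.391   33.7141  -5.6121   0.0755 -50.6514  11.1244]
top.pkl 29 [0.6774 0.0904 0.05  ] [0.4511 0.1198 0.05  ] yaw -7.408035942523583 y at x=.513: 0.11175414990796434
top2.pkl 29 [0.6731 0.0873 0.065 ] [0.4492 0.1197 0.065 ] yaw -8.229828038731966 y at x=.513: 0.11050135276893722
top edge proj [[250.229  224.4541]]
scene edge proj [[281.9996 206.2042]]
```

```bash
python3 - <<'E'
from plan import *
a=go([498.8,8.5,57],Rt(82),10)
E
```

```text
10 rows of [10.24 37.04 -0.03] [-0.01  0.   -0.12]
```

```bash
python3 -m creep '[[10.2,37,0,0,0,-0.12,0.05],[10.2,37,0,0,0,-0.12,0.05],[10.2,37,0,0,0,-0.12,0.05],[10.2,37,0,0,0,-0.12,0.05],[10.2,37,0,0,0,-0.12,0.05],[10.2,37,0,0,0,-0.12,0.05],[10.2,37,0,0,0,-0.12,0.05],[10.2,37,0,0,0,-0.12,0.05],[10.2,37,0,0,0,-0.12,0.05],[10.2,37,0,0,0,-0.12,0.05]]'
python3 -m creep '[[0,0,2,0,0,0,0.05],[0,0,4,0,0,0,0.05],[0,0,4,0,0,0,0.05],[0,0,4,0,0,0,0.05],[0,0,3,0,0,0,0.05],[0,0,2,0,0,0,0.05],[0,0,1,0,0,0,0.05],[0,0,0,0,0,0,0.05],[0,0,0,0,0,0,0.05],[0,0,0,0,0,0,0.05]]'
python3 - <<'E'
from plan import *
st()
c=capture("scene"); x,y=220,150;cv2.imwrite("pics/s9.png",cv2.resize(c["color"][y:y+75,x:x+100],None,fx=8,fy=8,interpolation=cv2.INTER_CUBIC))
E
```

```text
time_s: 28.7
tcp_pos: [0.4995, 0.0095, 0.0568]
ee_rot: [[-0.99, 0.139, 0.002], [0.139, 0.99, -0.001], [-0.002, -0.0, -1.0]]
wrist_force: [1.0, 0.5, -2.3]
gripper_width: 0.181
time_s: 29.95
tcp_pos: [0.4993, 0.0082, 0.036]
ee_rot: [[-0.99, 0.139, 0.0], [0.139, 0.99, -0.001], [-0.0, -0.001, -1.0]]
wrist_force: [-0.8, -0.3, -2.2]
gripper_width: 0.183
t 29.95 tcp [499.2953   8.1506  36.0033] F [-0.762  -0.264  -2.2264] M [-0.0084  0.1337 -0.029 ] w 0.183
yaw 81.99038475719273 dip 0.052532150467211894 J [ 19.6368  23.0082 -30.3081   0.0985 -36.6846 -27.7254]
```

View pics/s9.png

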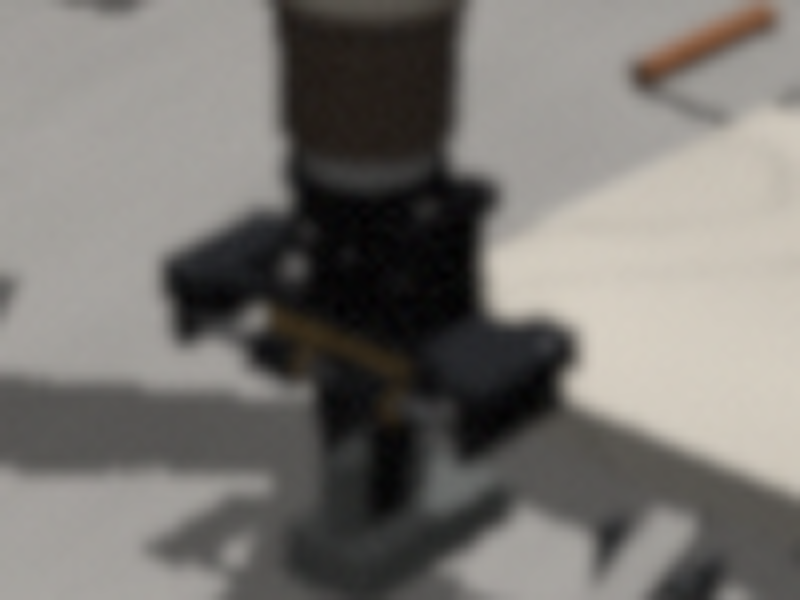

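```bash
python3 -m creep '[[0,3,0.3,0,0,0,0.05],[0,4,0.3,0,0,0,0.05],[0,4,0.2,0,0,0,0.05],[0,4,0,0,0,0,0.05],[0,4,0,0,0,0,0.05],[0,4,0,0,0,0,0.05],[0,4,0,0,0,0,0.05],[0,4,0,0,0,0,0.05],[0,3,0,0,0,0,0.05],[0,2,0,0,0,0,0.05]]'
python3 - <<'E'
from plan import *
st()
E
```

```text
time_s: 31.25
tcp_pos: [0.5043, 0.0439, 0.0351]
ee_rot: [[-0.99, 0.139, 0.0], [0.139, 0.99, -0.001], [-0.0, -0.001, -1.0]]
wrist_force: [-0.4, -0.5, -2.5]
gripper_width: 0.18
t 31.25 tcp [504.2698  43.9143  35.069 ] F [-0.4435 -0.5025 -2.536 ] M [0.0132 0.0997 0.0064] w 0.18
yaw 81.98654921770132 dip 0.05815723727672334 J [ 23.416   23.6072 -29.3898   0.0937 -37.0222 -31.5043]
```

```bash
python3 -m creep '[[0,0.9,0,0,0,0,0.05],[0,0.9,0,0,0,0,0.05],[0,0.9,0,0,0,0,0.05],[0,0.9,0,0,0,0,0.05],[0,0.9,0,0,0,0,0.05],[0,0.9,0,0,0,0,0.05],[0,0.9,0,0,0,0,0.05],[0,0.9,0,0,0,0,0.05],[0,0.9,0,0,0,0,0.05],[0,0,0,0,0,0,0.05]]'
```

```text
time_s: 32.5
tcp_pos: [0.5054, 0.0518, 0.0351]
ee_rot: [[-0.99, 0.139, 0.0], [0.139, 0.99, -0.001], [-0.0, -0.001, -1.0]]
wrist_force: [0.4, -0.3, -2.8]
gripper_width: 0.182
```

```bash
python3 -m creep '[[0,0.6,0,0,0,0,0.05],[0,0.6,0,0,0,0,0.05],[0,0.6,0,0,0,0,0.05],[0,0.6,0,0,0,0,0.05],[0,0.6,0,0,0,0,0.05],[0,0.6,0,0,0,0,0.05],[0,0.6,0,0,0,0,0.05],[0,0.6,0,0,0,0,0.05],[0,0,0,0,0,0,0.05],[0,0,0,0,0,0,0.05]]'
```

```text
time_s: 33.75
tcp_pos: [0.506, 0.0565, 0.035]
ee_rot: [[-0.99, 0.14, -0.0], [0.14, 0.99, -0.001], [-0.0, -0.001, -1.0]]
wrist_force: [-0.2, -0.4, -2.8]
gripper_width: 0.179
```

```bash
python3 -m creep '[[0,0.6,0,0,0,0,0.05],[0,0.6,0,0,0,0,0.05],[0,0.6,0,0,0,0,0.05],[0,0.6,0,0,0,0,0.05],[0,0.6,0,0,0,0,0.05],[0,0.6,0,0,0,0,0.05],[0,0.6,0,0,0,0,0.05],[0,0.6,0,0,0,0,0.05],[0,0,0,0,0,0,0.05],[0,0,0,0,0,0,0.05]]'
```

```text
time_s: 35.0
tcp_pos: [0.5067, 0.0612, 0.035]
ee_rot: [[-0.99, 0.14, 0.0], [0.14, 0.99, -0.001], [-0.0, -0.001, -1.0]]
wrist_force: [-0.1, 0.5, -2.0]
gripper_width: 0.184
```

```bash
python3 -m creep '[[0,0.6,0,0,0,0,0.05],[0,0.6,0,0,0,0,0.05],[0,0.6,0,0,0,0,0.05],[0,0.6,0,0,0,0,0.05],[0,0.6,0,0,0,0,0.05],[0,0.6,0,0,0,0,0.05],[0,0.6,0,0,0,0,0.05],[0,0.6,0,0,0,0,0.05],[0,0,0,0,0,0,0.05],[0,0,0,0,0,0,0.05]]'
```

```text
time_s: 36.25
tcp_pos: [0.5074, 0.066, 0.035]
ee_rot: [[-0.99, 0.139, 0.0], [0.139, 0.99, -0.001], [-0.0, -0.001, -1.0]]
wrist_force: [-0.3, 0.3, -2.8]
gripper_width: 0.183
```

```bash
python3 -m creep '[[0,0.5,0,0,0,0,0.05],[0,0.5,0,0,0,0,0.05],[0,0.5,0,0,0,0,0.05],[0,0.5,0,0,0,0,0.05],[0,0.5,0,0,0,0,0.05],[0,0.5,0,0,0,0,0.05],[0,0.5,0,0,0,0,0.05],[0,0,0,0,0,0,0.05],[0,0,0,0,0,0,0.05],[0,0,0,0,0,0,0.05]]'
```

```text
time_s: 37.5
tcp_pos: [0.5077, 0.069, 0.035]
ee_rot: [[-0.99, 0.14, -0.001], [0.14, 0.99, -0.002], [0.0, -0.002, -1.0]]
wrist_force: [0.5, -6.0, -0.5]
gripper_width: 0.186
```

```bash
python3 -m creep '[[0,0.4,0,0,0,0,0.05],[0,0.4,0,0,0,0,0.05],[0,0,0,0,0,0,0.05],[0,0,0,0,0,0,0.05],[0,0,0,0,0,0,0.05],[0,0,0,0,0,0,0.05],[0,0,0,0,0,0,0.05],[0,0,0,0,0,0,0.05],[0,0,0,0,0,0,0.05],[0,0,0,0,0,0,0.05]]'; python3 - <<'E'
from plan import *
st()
E
```

```text
time_s: 38.75
tcp_pos: [0.5076, 0.0691, 0.0351]
ee_rot: [[-0.99, 0.14, -0.001], [0.14, 0.99, -0.003], [0.001, -0.003, -1.0]]
wrist_force: [1.1, -7.8, 0.0]
gripper_width: 0.182
t 38.75 tcp [507.6024  69.1044  35.1381] F [ 1.0996 -7.7568  0.0228] M [-2.3524 -0.2276 -0.0745] w 0.182
yaw 81.96782881589007 dip 0.155871761118285 J [ 25.9946  24.0849 -28.4995   0.1726 -37.5385 -34.1639]
```

```bash
python3 -m creep '[[0,-0.4,0.1,0,0,0,0.05],[0,-0.4,0.1,0,0,0,0.05],[0,0,0,0,0,0,0.2],[0,0,0,0,0,0,0.3],[0,0,0,0,0,0,0.4],[0,0,0,0,0,0,0.5],[0,0,0,0,0,0,0.5],[0,0,-10,0,0,0,0.5],[0,0,-20,0,0,0,0.5],[0,0,-25,0,0,0,0.5]]'
python3 - <<'E'
from plan import *
st()
a=go([634,-98.4,130],Rt(93.8,0),7)
go([634,-98.4,27.5],Rt(93.8,0),7,a)
E
```

```text
time_s: 40.0
tcp_pos: [0.5077, 0.0694, 0.0907]
ee_rot: [[-0.99, 0.139, -0.0], [0.139, 0.99, -0.001], [0.0, -0.001, -1.0]]
wrist_force: [0.5, 0.1, -0.2]
gripper_width: 0.5
t 40.0 tcp [507.7035  69.3886  90.7109] F [ 0.5225  0.11   -0.1716] M [ 0.0549  0.1031 -0.0344] w 0.5
yaw 81.98364350071158 dip 0.07968453418311812 J [ 25.9906  19.3339 -25.3551   0.0831 -45.3657 -34.0654]
7 rows of [-19.29 -23.05  -5.6 ] [-0.01 -0.   -1.69]
7 rows of [-0.    0.   14.64] [0. 0. 0.]
```

```bash
python3 -m creep '[[-19.3,-23,-5.6,0,0,-1.69,0.5],[-19.3,-23,-5.6,0,0,-1.69,0.55],[-19.3,-23,-5.6,0,0,-1.69,0.6],[-19.3,-23,-5.6,0,0,-1.69,0.6],[-19.3,-23,-5.6,0,0,-1.69,0.6],[-19.3,-23,-5.6,0,0,-1.69,0.6],[-19.3,-23,-5.6,0,0,-1.69,0.6],[0,0,15,0,0,0,0.6],[0,0,20,0,0,0,0.6],[0,0,20,0,0,0,0.6]]'
python3 - <<'E'
from plan import *
st()
a=go([633.8,-98.4,27.5],Rt(93.8,0),4)
E
```

```text
time_s: 41.25
tcp_pos: [0.6332, -0.0975, 0.0732]
ee_rot: [[-0.998, -0.066, -0.001], [-0.066, 0.998, -0.001], [0.001, -0.001, -1.0]]
wrist_force: [-0.9, -0.3, 0.2]
gripper_width: 0.599
t 41.25 tcp [633.2209 -97.4841  73.2322] F [-0.8955 -0.297   0.2215] M [0.0145 0.1191 0.061 ] w 0.599
yaw 93.79325119296469 dip 0.03579605655167366 J [  5.7079  31.1399  -7.6949   0.0429 -51.2362  -1.9415]
4 rows of [-0.14 -0.23 11.43] [-0.01 -0.02 -0.  ]
```

```bash
python3 -m creep '[[-0.1,-0.2,12,0,0,0,0.6],[-0.1,-0.2,12,0,0,0,0.6],[-0.1,-0.2,12,0,0,0,0.6],[0,0,9.5,0,0,0,0.6],[0,0,0,0,0,0,0.2],[0,0,0,0,0,0,0.1],[0,0,0,0,0,0,0.1],[0,0,0,0,0,0,0.1],[0,0,0,0,0,0,0.1],[0,0,0,0,0,0,0.1]]'
python3 - <<'E'
from plan import *
st(); bar()
a=go(*tcp_for([1.8,-1,16.5],10.2,-2.3),10)
E
```

```text
time_s: 42.5
tcp_pos: [0.6349, -0.0986, 0.0292]
ee_rot: [[-0.998, -0.067, 0.001], [-0.067, 0.998, -0.001], [-0.001, -0.001, -1.0]]
wrist_force: [-0.2, -0.4, 2.3]
gripper_width: 0.25
t 42.5 tcp [634.935  -98.5697  29.1821] F [-0.2159 -0.4138  2.2661] M [0.1204 0.1981 0.0103] w 0.25
yaw 93.82396405356536 dip 0.06847238920189452 J [  5.6106  34.2217  -9.6353   0.0969 -46.1012  -1.8538]
bend [ 1.2248 -1.3117 18.2909]
tip [-7.398  46.9357 28.2323]
hookpt [  41.6538 -227.7304   18.5658]
tail [  46.9272 -257.2633   18.6016]
10 rows of [-0.08 -0.03  0.84] [-0.24  0.   -0.01]
```

```bash
python3 -m creep '[[0,0,0.9,-0.24,0,0,0.1],[0,0,0.9,-0.24,0,0,0.1],[0,0,0.9,-0.24,0,0,0.1],[0,0,0.9,-0.24,0,0,0.1],[0,0,0.9,-0.24,0,0,0.1],[0,0,0.9,-0.24,0,0,0.1],[0,0,0.9,-0.24,0,0,0.1],[0,0,0.9,-0.24,0,0,0.1],[0,0,0.9,-0.24,0,0,0.1],[0,0,0.9,-0.24,0,0,0.1]]'
python3 - <<'E'
from plan import *
st(); bar()
a=go(*tcp_for([1.8,-1,16.5],0,-2.3),20)
E
```

```text
time_s: 43.75
tcp_pos: [0.6358, -0.0985, 0.0226]
ee_rot: [[-0.998, -0.068, 0.0], [-0.068, 0.997, 0.04], [-0.003, 0.04, -0.999]]
wrist_force: [-2.9, 0.1, 12.4]
gripper_width: 0.248
t 43.75 tcp [635.8109 -98.4949  22.6199] F [-2.8619  0.0558 12.4303] M [0.3976 1.0862 0.2004] w 0.248
yaw 93.92884199968404 dip -2.2941832078656965 J [  4.4289  34.9427  -8.1975  -3.15   -46.7197   1.6537]
bend [ 1.7653 -0.881  18.3334]
tip [-6.8861 46.9025 30.2868]
hookpt [  42.576  -227.0441    9.1264]
tail [  47.8992 -256.5436    7.9255]
20 rows of [ 1.43 -0.    0.09] [ 0.   -0.01  0.51]
```

```bash
python3 -m creep '[[1.5,0,0.1,0,0,0.53,0.1],[1.5,0,0.1,0,0,0.53,0.1],[1.5,0,0.1,0,0,0.53,0.1],[1.5,0,0.1,0,0,0.53,0.1],[1.5,0,0.1,0,0,0.53,0.1],[1.5,0,0,0,0,0.53,0.1],[1.5,0,0,0,0,0.53,0.1],[1.5,0,0,0,0,0.53,0.1],[1.5,0,0,0,0,0.53,0.1],[1.5,0,0,0,0,0.53,0.1]]'
python3 -m creep '[[1.5,0,0,0,0,0.53,0.1],[1.5,0,0,0,0,0.53,0.1],[1.5,0,0,0,0,0.53,0.1],[1.5,0,0,0,0,0.53,0.1],[1.5,0,0,0,0,0.53,0.1],[1.5,0,0,0,0,0.53,0.1],[1.5,0,0,0,0,0.53,0.1],[1.5,0,0,0,0,0.53,0.1],[1.5,0,0,0,0,0.53,0.1],[0,0,0,0,0,0,0.1]]'
python3 - <<'E'
from plan import *
st(); bar()
a=go(*tcp_for([1.8,0,18],0,9),20)
E
```

```text
time_s: 45.0
tcp_pos: [0.6238, -0.0989, 0.023]
ee_rot: [[-1.0, 0.021, 0.007], [0.021, 0.999, 0.039], [-0.006, 0.039, -0.999]]
wrist_force: [1.6, 0.4, 10.8]
gripper_width: 0.252
time_s: 46.25
tcp_pos: [0.6096, -0.0985, 0.0227]
ee_rot: [[-0.995, 0.104, 0.005], [0.104, 0.994, 0.039], [-0.001, 0.039, -0.999]]
wrist_force: [-0.1, -1.2, 10.4]
gripper_width: 0.251
t 46.25 tcp [609.6325 -98.4688  22.7442] F [-0.08   -1.1529 10.3721] M [-0.3027 -0.0661  0.7817] w 0.251
yaw 84.04903123719667 dip -2.240460238933791 J [  4.6763  32.8787 -12.4351  -3.1406 -44.2583  -8.3871]
bend [ 3.2127 -1.1924 18.3073]
tip [ 2.9066 47.3782 30.2153]
hookpt [   4.6127 -231.0123    9.3158]
tail [   4.7953 -260.9889    8.143 ]
20 rows of [ 0.12  0.17 -1.56] [0.56 0.   0.02]
```

```bash
python3 -m creep '[[1.2,0,0,0,0,0.3,0.1],[1.2,0,0,0,0,0.3,0.1],[0.6,0,-0.5,0.2,0,0.2,0.1],[0,0.1,-1.2,0.4,0,0,0.1],[0,0.2,-1.5,0.55,0,0,0.1],[0,0.2,-1.5,0.55,0,0,0.1],[0,0.2,-1.5,0.55,0,0,0.1],[0,0.2,-1.5,0.55,0,0,0.1],[0,0.2,-1.5,0.55,0,0,0.1],[0,0.2,-1.5,0.55,0,0,0.1]]'
python3 - <<'E'
from plan import *
st(); bar()
a=go(*tcp_for([1.8,0,18],0,9),10)
E
```

```text
time_s: 47.5
tcp_pos: [0.6046, -0.0978, 0.0324]
ee_rot: [[-0.993, 0.12, -0.009], [0.12, 0.992, -0.029], [0.005, -0.03, -1.0]]
wrist_force: [-0.5, -4.8, 8.6]
gripper_width: 0.249
t 47.5 tcp [604.5964 -97.8074  32.3678] F [-0.5407 -4.7912  8.6134] M [-1.2254  0.5395  0.36  ] w 0.249
yaw 83.1041301054148 dip 1.729290877783339 J [  6.7601  31.8253 -14.7466   2.3167 -44.1369 -15.333 ]
bend [ 0.7066 -1.7846 16.8445]
tip [ 1.2688 47.4917 25.3611]
hookpt [  -1.6842 -231.6674   23.7853]
tail [  -1.9961 -261.6521   24.6906]
10 rows of [-0.26  0.32 -2.16] [ 0.73 -0.03 -0.06]
```

```bash
python3 -m creep '[[-0.2,0.2,-1.7,0.6,0,0,0.1],[-0.2,0.2,-1.7,0.6,0,0,0.1],[0,0.2,-1.7,0.6,0,0,0.1],[0,0.2,-1.7,0.6,0,0,0.1],[0,0.2,-1.7,0.6,0,0,0.1],[0,0.2,-1.7,0.6,0,0,0.1],[0,0.2,-1.7,0.6,0,0,0.1],[0,0.2,-1.7,0.6,0,0,0.1],[0,0.2,-1.7,0.6,0,0,0.1],[0,0.2,-1.7,0.6,0,0,0.1]]'
python3 - <<'E'
from plan import *
st(); bar()
a=go(*tcp_for([1.8,0,18],0,18),10)
E
```

```text
time_s: 48.75
tcp_pos: [0.6043, -0.0956, 0.0489]
ee_rot: [[-0.993, 0.12, -0.024], [0.122, 0.983, -0.134], [0.008, -0.136, -0.991]]
wrist_force: [-1.3, -8.1, 6.7]
gripper_width: 0.245
t 48.75 tcp [604.2635 -95.593   48.9188] F [-1.2789 -8.1067  6.7335] M [-2.3889  0.4011  0.2474] w 0.245
yaw 83.055642555086 dip 7.808114032455555 J [  9.7342  30.7934 -17.0366  10.3588 -45.33   -24.2048]
bend [ 0.2081 -2.1622 16.5814]
tip [ 0.8481 47.7379 19.8315]
hookpt [  -2.3545 -230.0154   47.8283]
tail [  -2.6887 -259.7354   51.9039]
10 rows of [-0.31  0.4  -3.03] [ 1.02 -0.06 -0.06]
```

```bash
python3 -m creep '[[0,-0.3,-2,0.5,0,0,0.1],[0,-0.3,-2,0.5,0,0,0.1],[0,-0.3,-2,0.5,0,0,0.1],[0,-0.2,-2,0.6,0,0,0.1],[0,0,-2,0.6,0,0,0.1],[0,0,-2,0.6,0,0,0.1],[0,0,-2,0.6,0,0,0.1],[0,0,-2,0.6,0,0,0.1],[0,0,0,0,0,0,0.1],[0,0,0,0,0,0,0.1]]'
python3 - <<'E'
from plan import *
st(); bar()
a=go(*tcp_for([1.8,-2,19.5],0,22),10)
E
```

```text
time_s: 50.0
tcp_pos: [0.6047, -0.0916, 0.0626]
ee_rot: [[-0.992, 0.118, -0.033], [0.123, 0.971, -0.207], [0.008, -0.209, -0.978]]
wrist_force: [-0.1, 0.0, -3.6]
gripper_width: 0.25
t 50.0 tcp [604.6614 -91.5644  62.6148] F [-0.0889  0.0087 -3.5628] M [ 0.7668 -0.0065  0.002 ] w 0.25
yaw 83.0422655862911 dip 12.089454278986752 J [ 11.8684  30.1455 -18.2093  15.497  -47.0909 -29.9975]
bend [ 0.1658 -0.9669 18.6422]
tip [ 0.8183 49.0365 18.1577]
hookpt [  -2.4159 -225.8511   66.8131]
tail [  -2.7526 -255.1839   73.0963]
10 rows of [-0.32  0.09 -2.82] [ 0.99 -0.06 -0.06]
```

```bash
python3 - <<'E'
from plan import *
a=go(*tcp_for([0.5,-6,19.5],-.5,12.1),2)
a=go(*tcp_for([0.5,-70,21.5],-.5,12.1),8,a)
E
```

```text
2 rows of [-0.37 -2.55  0.09] [ 0.01 -0.24 -0.08]
8 rows of [-0.07 -7.87  1.43] [0. 0. 0.]
```

```bash
python3 -m creep '[[-0.2,-2.6,0.1,0,-0.2,0,0.1],[-0.2,-2.6,0.1,0,-0.2,0,0.1],[0,-5,0.9,0,0,0,0.1],[0,-8,1.5,0,0,0,0.1],[0,-8,1.5,0,0,0,0.1],[0,-8,1.4,0,0,0,0.1],[0,-8,1.4,0,0,0,0.1],[0,-8,1.4,0,0,0,0.1],[0,-8,1.4,0,0,0,0.1],[0,-8,1.4,0,0,0,0.1]]'
python3 - <<'E'
from plan import *
st(); bar()
E
```

```text
time_s: 51.25
tcp_pos: [0.5968, -0.1589, 0.0658]
ee_rot: [[-0.993, 0.118, -0.026], [0.121, 0.971, -0.208], [0.001, -0.21, -0.978]]
wrist_force: [0.5, -0.5, -3.5]
gripper_width: 0.253
t 51.25 tcp [ 596.8297 -158.8637   65.7974] F [ 0.479  -0.4513 -3.4666] M [ 0.5699  0.0233 -0.0047] w 0.253
yaw 83.04782416563575 dip 12.104021705089886 J [  5.5389  29.6571 -18.9511  16.7116 -45.3366 -24.694 ]
bend [ -0.1747 -68.7311  21.7853]
tip [  0.4038 -18.7269  21.2883]
hookpt [  -2.7344 -293.6033   70.0134]
tail [  -3.0683 -322.9345   76.304 ]
```

```bash
python3 - <<'E'
from plan import *
s=sense(); p=np.array(s["tcp_pos"])*1000; R=np.array(s["ee_rot"])
a=go(p+[0,0,60],R,3)
a=go([440,-288,100],Rt(103.7),7,a)
go([440,-288,18],Rt(103.7),10,a)
E
```

```text
3 rows of [  0.02  -4.19 -19.56] [0. 0. 0.]
7 rows of [ 23.07 -17.23   5.97] [-1.71 -0.32 -2.94]
10 rows of [-0.   0.   8.2] [0. 0. 0.]
```

```bash
python3 -m creep '[[0,-4.2,-19.6,0,0,0,0.1],[0,-4.2,-19.6,0,0,0,0.1],[0,-4.2,-19.6,0,0,0,0.1],[23.1,-17.2,6,-1.71,-0.3,-2.94,0.1],[23.1,-17.2,6,-1.71,-0.3,-2.94,0.1],[23.1,-17.2,6,-1.71,-0.3,-2.94,0.1],[23.1,-17.2,6,-1.71,-0.3,-2.94,0.1],[23.1,-17.2,6,-1.71,-0.3,-2.94,0.1],[23.1,-17.2,6,-1.71,-0.3,-2.94,0.1],[23.1,-17.2,6,-1.71,-0.3,-2.94,0.1]]'
python3 -m creep '[[0,0,6,0,0,0,0.1],[0,0,10,0,0,0,0.1],[0,0,10,0,0,0,0.1],[0,0,10,0,0,0,0.1],[0,0,10,0,0,0,0.1],[0,0,10,0,0,0,0.1],[0,0,10,0,0,0,0.1],[0,0,9,0,0,0,0.1],[0,0,5,0,0,0,0.1],[0,0,0,0,0,0,0.1]]'
python3 - <<'E'
from plan import *
st()
E
```

```text
time_s: 52.5
tcp_pos: [0.4391, -0.288, 0.1003]
ee_rot: [[-0.971, -0.239, -0.002], [-0.239, 0.971, 0.001], [0.001, 0.001, -1.0]]
wrist_force: [0.0, -0.0, -4.9]
gripper_width: 0.253
time_s: 53.75
tcp_pos: [0.4395, -0.2872, 0.0196]
ee_rot: [[-0.972, -0.237, -0.003], [-0.237, 0.972, 0.0], [0.003, 0.001, -1.0]]
wrist_force: [-0.1, -0.0, -4.3]
gripper_width: 0.249
t 53.75 tcp [ 439.5207 -287.2418   19.6309] F [-0.1031 -0.0339 -4.265 ] M [-0.0676  0.1154 -0.0303] w 0.249
yaw 103.6803668699444 dip -0.05099915920793002 J [-15.4257  26.458  -27.3335   0.0588 -36.3761  29.0587]
```

Lower to contact gently, release, rise.

```bash
python3 -m creep '[[0,0,2,0,0,0,0.1],[0,0,2,0,0,0,0.1],[0,0,1.5,0,0,0,0.1],[0,0,1,0,0,0,0.1],[0,0,1,0,0,0,0.1],[0,0,0.7,0,0,0,0.1],[0,0,0,0,0,0,0.1],[0,0,0,0,0,0,0.1],[0,0,0,0,0,0,0.1],[0,0,0,0,0,0,0.1]]'
```

```text
time_s: 55.0
tcp_pos: [0.4397, -0.2872, 0.0118]
ee_rot: [[-0.972, -0.237, -0.002], [-0.237, 0.972, -0.0], [0.002, 0.001, -1.0]]
wrist_force: [-0.2, -0.5, -3.6]
gripper_width: 0.249
```

```bash
python3 -m creep '[[0,0,0.6,0,0,0,0.1],[0,0,0.6,0,0,0,0.1],[0,0,0,0,0,0,0.3],[0,0,0,0,0,0,0.4],[0,0,0,0,0,0,0.5],[0,0,0,0,0,0,0.6],[0,0,0,0,0,0,0.6],[0,0,-10,0,0,0,0.6],[0,0,-20,0,0,0,0.6],[0,0,-30,0,0,0,0.6]]'
python3 -m creep '[[0,-10,-30,0,0,0,0.6],[0,-20,-30,0,0,0,0.6],[0,-30,-25,0,0,0,0.6],[0,-30,-20,0,0,0,0.6],[0,-30,0,0,0,0,0.6],[0,-30,0,0,0,0,0.6],[0,0,0,0,0,0,0.6],[0,0,0,0,0,0,0.6],[0,0,0,0,0,0,0.6],[0,0,0,0,0,0,0.6]]'
python3 - <<'E'
from plan import *
import pickle
st()
ims=[]
for n,(x,y) in (("top",(190,150)),("scene",(200,170))):
    c=capture(n); pickle.dump(c,open(n+"3.pkl","wb"))
    w=c["color"][y:y+100,x:x+133] if n=="top" else c["color"][y:y+75,x+30:x+130]
    ims.append(cv2.resize(w,(400,300),interpolation=cv2.INTER_CUBIC))
    big=cv2.resize(c["color"],(400,300)); ims.append(big)
cv2.imwrite("pics/s10.png",np.vstack([np.hstack([ims[0],ims[2]]),np.hstack([ims[1],ims[3]])]))
for n in("top","scene"):
    c=pickle.load(open(n+"3.pkl","rb"))
    for o in("packer","bar","slab"): print(n,o,[(np.round(x["xy"]).tolist(),round(x["p"],2),np.round(pix2w(c,x["xy"],.02)[:2],3).tolist()) for x in find_in(n,o)[:2]])
E
```

```text
time_s: 56.25
tcp_pos: [0.4393, -0.2871, 0.0712]
ee_rot: [[-0.972, -0.237, -0.004], [-0.237, 0.972, 0.0], [0.004, 0.001, -1.0]]
wrist_force: [0.1, -0.5, -0.4]
gripper_width: 0.595
time_s: 57.5
tcp_pos: [0.4756, -0.4324, 0.1759]
ee_rot: [[-0.971, -0.237, -0.002], [-0.237, 0.971, -0.0], [0.002, 0.0, -1.0]]
wrist_force: [0.6, 0.7, 1.1]
gripper_width: 0.599
t 57.5 tcp [ 475.5628 -432.3656  175.9206] F [0.65   0.6774 1.131 ] M [-0.0022  0.0645  0.0183] w 0.599
yaw 103.72989359490695 dip -0.022028485666925553 J [-27.851   25.7051  -0.6691   0.0652 -63.7248  41.552 ]
top packer [([262.0, 226.0], 0.74, [0.507, 0.067])]
top bar [([323.0, 251.0], 0.52, [0.411, -0.161])]
top slab [([206.0, 206.0], 0.79, [0.585, 0.277])]
scene packer [([276.0, 205.0], 0.8, [0.491, 0.103])]
scene bar [([208.0, 249.0], 0.95, [0.443, -0.266]), ([313.0, 161.0], 0.45, [0.428, 0.545])]
scene slab [([323.0, 189.0], 0.97, [0.588, 0.318])]
```

View pics/s10.png

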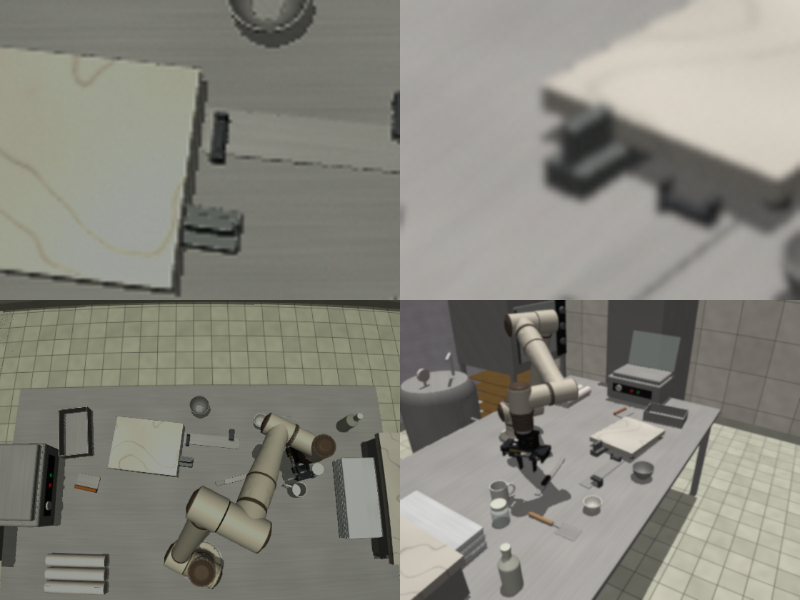

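```bash
python3 - <<'E'
from h import *
import pickle
for f,z in (("top.pkl",.05),("top2.pkl",.065),("top3.pkl",.058)):
    c=pickle.load(open(f,"rb")); g=cv2.GaussianBlur(c["color"].min(2).astype(float),(3,3),0); o=[]
    for r in list(range(178,214,2))+list(range(236,243,2)):
        u=int(round(256.5-(r-174)*10/72.6)); s=np.diff(g[r,u-7:u+9]); i=min(max(int(np.argmin(s)),1),len(s)-2); w=-np.minimum(s[i-1:i+2],0); o.append((r,u-7+i-.5+(w*np.arange(3)).sum()/w.sum()))
    o=np.array(o); p=np.polyfit(o[:,0],o[:,1],1); a,b=[pix2w(c,(np.polyval(p,r),r),z) for r in(180,240)]
    print(f,np.abs(np.polyval(p,o[:,0])-o[:,1]).max().round(2),"yaw",np.degrees(np.arctan((a-b)[1]/(a-b)[0])),"y at .513",np.interp(.513,[b[0],a[0]],[b[1],a[1]]))
c=pickle.load(open("top3.pkl","rb"))
a=np.array([.5077,.0694,0]); d=np.array([.139,.990,0]); x=np.array([.99,-.139,0])
P=[a-.029*d+x*k+[0,0,.028] for k in(-.025,.025)]+[a-.024*d+[0,0,.069],a+.036*d+[0,0,.069]]
print(((w2pix(c,P)-[190,150]+.5)*3.008).round(0).tolist())
E
```

```text
top.pkl 0.29 yaw -7.407909300055 y at .513 0.11182696229114147
top2.pkl 0.29 yaw -8.242471783465737 y at .513 0.11060247439819611
top3.pkl 0.36 yaw -7.525839752325613 y at .513 0.11024993597603042
[[235.0, 251.0], [240.0, 212.0], [233.0, 226.0], [183.0, 219.0]]
```

```bash
python3 -c "
from station import finish_job,sense
print(finish_job(), sense()['time_s'])"
```

```text
the job is handed in; nothing more can be done
the job is handed in; nothing more can be done
```

The near end of the slab now rests on the packer, the bar lies on the open counter where I found it, and the job is handed in. It finished at about 58 s of the 72 s allowed.

**What I did:**
- **Lifting:** I levered the slab's end up over the fulcrum and caught the bar's tail under the hook.
- **Packing:** I slid the packer in beside the bar, on the robot's side. It stopped solidly about 41 mm in from the edge at 6 to 8 N, which is within the 24 to 43 mm given for the stop.
- **Lowering:** I freed the bar, let the slab down slowly until the wrist carried only the bar's weight, then drew the bar out and laid it down.

**Last checks:**
- **Slab and packer:** the last pictures show the packer under the raised edge, with its fin about 5 mm short of it. At the packer, the slab's edge moved less than 0.5 mm while it was let down.
- **Slab position:** over the whole job, that edge moved about 1 to 2 mm from where it started.
- **Other things:** nothing else looked disturbed in the last pictures.

**Disagreements:**
- **Packer position:** the packer showed about 0.7 pixel (2 to 3 mm) behind where I predicted. The top camera had the same offset on the packer before I moved it, so I put this down to calibration.
- **Bar in the grip:** under load, the bar shifted about 2 to 3 mm in the grip.
- **Backward force:** about 8 N pushed back on the bar midway through lowering. I eased the bar back and the force was gone by the next reading.

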